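# Close the tube canisters and slide them into their colour docks

## Robot

A 6-joint arm with a two-finger parallel gripper is mounted at the origin on the work surface. World frame = base frame: x ahead of the robot, y to its left, z up, the work surface at z = 0. Lengths are in mm, angles in rad, forces in N, time in s.
With the tool pointing down it reaches from about 300 to 775 mm from the base axis. Payload 14.6 kg.
Tool frame: the origin (TCP) lies midway between the tips of the shut fingers; the grasp point (between the pads) lies 19 mm behind it (grip_depth is the distance from the TCP to the grasp point, in mm); x points along the fingers, y is the direction in which the jaws open and shut, and the axes are right-handed (so a half turn about x gives the same grasp; the last joint's range is limited). The gripper opens to 94 mm and grips with 3 to 60 N. Pads are 16 mm wide; open, the fingers measure 119 mm over their backs; the gripper's body (75 mm by 177 mm) begins 78 mm behind the grasp point.
Start: joints at [1.274, 0.3, 1.521, -0, 1.321, -0.067], TCP at [125.279, 535.532, 205.446] pointing down, gripper open.
Joint ranges: [-3.03, 3.03], [-0.79, 2.21], [0.23, 2.52], [-1.04, 4.18], [0, 3.07], [-2.55, 2.55]. Speed limits (rad/s): [2.22, 2.22, 2.57, 3.14, 3.14, 3.14].

## Interface

Orientations are given as a rotation vector (axis times angle).
In Python, from workcell import * gives the robot as it stands.
- The arm moves only by the shell command python3 -m inch 'ROWS' [FORCE]. ROWS is JSON, a list of rows, each an object of numbers: "wx", "wy", "wz": the turn, a rotation vector about the tool's x, y, z in degrees; "dx", "dy", "dz": the shift along the tool's x, y, z in cm; "fingers": the closure, from 0 (fully open) to 1 (shut). In form: [{"wx": .., "wy": .., "wz": .., "dx": .., "dy": .., "dz": .., "fingers": ..}, ...]. A call has 1 to 5 rows; each row shifts and turns the commanded pose from where the row before left it, along the tool's axes as they then stand; what a row does not reach is not made up. A row lasts 1/12 s, in which the tool goes at most 41.7 mm and 7.16 degrees, less where a joint would pass 70% of its speed; a pose out of reach is approached as far as the arm can. A call is refused whole if a number of a shift passes 4.17 or a number of a turn 7.16, either way. A call with a gripper value outside its range is refused whole. The fingers move at their own pace and stop on an object; FORCE is the grip in N (left out, the last holds). Time passes only in rows, so rows that do not move let the fingers close. It gives the time, the measured TCP pose, the force and the opening at its end, in the units of the state.
- observe(): the state, without advancing time (a new reading comes with each control period).
- grab_frame(name): name is "side" or "top"; returns (picture, depth): 480x640x3 uint8, red, green, blue; 480x640 float32, mm along the optical axis (not along the pixel's ray), 0 where there is no reading.
- get_calibration(name): a dict with "camera_matrix" (3x3 intrinsics, pixels), "D" ([k1, k2, p1, p2, k3] as OpenCV has them; the pictures are not rectified), "eye" and "orientation" of the camera in the world. Camera axes: x right, y up, looking along -z (the intrinsics and any distortion apply to the point x, -y, -z); pixel columns grow to the right and rows downward; lengths in mm; the calibration is good to about 2 mm. A picture is of the moment at which its call begins. get_calibration takes no time and is no camera call.
- job_done(): hands the job in, once; it reports no verdict.
Trained networks look in the newest picture that a camera, given by its name, has taken for a name from the list of things; names that differ only in an ending like _2 or _b are one class to them, and where a whole thing is asked for, a point or a joint stands for the part that bears it (a point fixed in the world has none). Each returns a list of dicts, best first, with "confidence" (0 to 1); they miss things now and then, are a little off and sometimes report something else, mostly with a low value. They report only what shows in the picture. A call takes as long as a camera call. They do not tell look-alikes from the thing itself.
- cut_out(label, camera): "pixels" (480x640 bool, what is visible of it) and "point" ([row, column] in pixels, amid what is visible of it).
The state is a dict: "clock": time; "joints": joint angles; "qvel": joint speeds; "effort": joint torques, N m; "ee_pos": TCP position; "ee_rot": TCP orientation; "contact_force": force on the tool from outside, world axes, zero at the start; "moment": the same for the moment, N m; "gripper_width": opening from 0.0 (shut) to 1.0 (fully open).
Only numpy, scipy, OpenCV 4.12 (cv2) and the standard library are available. Lean on these libraries where they do the work, as an engineer would, in place of code of your own. Each camera call takes 0.05 s, during which the arm holds its last target.

## Task

First put on every tube canister the lid of its own colour, well seated, while the canisters are still out on the bench. Only when all are closed, slide each one along the bench, without ever lifting or tipping it, into the dock of its colour until it is home against the stop, and leave it there closed. A lid without a canister is not needed; do not disturb the other things on the bench.

Things in the scene. Friction and masses are not known exactly. Their poses are not given: they have to be found in the camera images.
- can_red: open round tube canister, white with a red collar round its rim and a red insert holding microtubes; may be absent. Outer diameter 64 mm, height 34 mm, mouth 54 mm wide, inside free to 10 mm below the rim, 0.2 to 0.45 kg, upright; its smooth underside slides with 1 to 4 N. Origin: centre of its underside; z up
- lid_red: red lid, 50 g, always present. From below: white plug 49 mm across, 8 mm deep; red flange 70 mm across, 5 mm thick; round red knob 22 mm across, 24 mm tall. Origin: centre of the plug's underside; z up. Seated, the flange rests on the rim, origin 26 mm above the canister's; it just sits (2 mm play), yet the knob drags a closed canister along; pressed down it sticks
- dock_red: fixed U-shaped red dock, open to its -x (roughly towards the robot), no step in its floor. Black side walls with red tops, 22 mm high, 8 mm thick, x = -41 to +39 mm, inner faces at y = -36 and +36 mm; red stop block 30 mm high, face at x = +32 mm. Origin: on the bench, where a canister's origin comes when it is central and touches the stop
- can_green: open round tube canister, white with a green collar round its rim and a green insert holding microtubes; may be absent. Outer diameter 64 mm, height 34 mm, mouth 54 mm wide, inside free to 10 mm below the rim, 0.2 to 0.45 kg, upright; its smooth underside slides with 1 to 4 N. Origin: centre of its underside; z up
- lid_green: green lid, 50 g, always present. From below: white plug 49 mm across, 8 mm deep; green flange 70 mm across, 5 mm thick; round green knob 22 mm across, 24 mm tall. Origin: centre of the plug's underside; z up. Seated, the flange rests on the rim, origin 26 mm above the canister's; it just sits (2 mm play), yet the knob drags a closed canister along; pressed down it sticks
- dock_green: fixed U-shaped green dock, open to its -x (roughly towards the robot), no step in its floor. Black side walls with green tops, 22 mm high, 8 mm thick, x = -41 to +39 mm, inner faces at y = -36 and +36 mm; green stop block 30 mm high, face at x = +32 mm. Origin: on the bench, where a canister's origin comes when it is central and touches the stop
- can_blue: open round tube canister, white with a blue collar round its rim and a blue insert holding microtubes; may be absent. Outer diameter 64 mm, height 34 mm, mouth 54 mm wide, inside free to 10 mm below the rim, 0.2 to 0.45 kg, upright; its smooth underside slides with 1 to 4 N. Origin: centre of its underside; z up
- lid_blue: blue lid, 50 g, always present. From below: white plug 49 mm across, 8 mm deep; blue flange 70 mm across, 5 mm thick; round blue knob 22 mm across, 24 mm tall. Origin: centre of the plug's underside; z up. Seated, the flange rests on the rim, origin 26 mm above the canister's; it just sits (2 mm play), yet the knob drags a closed canister along; pressed down it sticks
- dock_blue: fixed U-shaped blue dock, open to its -x (roughly towards the robot), no step in its floor. Black side walls with blue tops, 22 mm high, 8 mm thick, x = -41 to +39 mm, inner faces at y = -36 and +36 mm; blue stop block 30 mm high, face at x = +32 mm. Origin: on the bench, where a canister's origin comes when it is central and touches the stop
- can_yellow: open round tube canister, white with a yellow collar round its rim and a yellow insert holding microtubes; may be absent. Outer diameter 64 mm, height 34 mm, mouth 54 mm wide, inside free to 10 mm below the rim, 0.2 to 0.45 kg, upright; its smooth underside slides with 1 to 4 N. Origin: centre of its underside; z up
- lid_yellow: yellow lid, 50 g, always present. From below: white plug 49 mm across, 8 mm deep; yellow flange 70 mm across, 5 mm thick; round yellow knob 22 mm across, 24 mm tall. Origin: centre of the plug's underside; z up. Seated, the flange rests on the rim, origin 26 mm above the canister's; it just sits (2 mm play), yet the knob drags a closed canister along; pressed down it sticks
- dock_yellow: fixed U-shaped yellow dock, open to its -x (roughly towards the robot), no step in its floor. Black side walls with yellow tops, 22 mm high, 8 mm thick, x = -41 to +39 mm, inner faces at y = -36 and +36 mm; yellow stop block 30 mm high, face at x = +32 mm. Origin: on the bench, where a canister's origin comes when it is central and touches the stop
- pipette: grey hand pipette lying on the bench beyond the docks, 255 mm long, 26 mm high, along its own x; bystander; origin in the middle of its grip (underside)
- marker: marker pen lying on the bench, 110 mm long along its own x, 13 mm thick; bystander; origin at its middle (underside)
- tube_rack: yellow tube rack, 70 x 150 x 22 mm with tubes up to 34 mm; bystander; origin at its middle (underside)
- tip_box: pale blue box of pipette tips, 85 x 120 mm, 70 mm high; bystander; origin at its middle (underside)
- reagent_bottle: small amber bottle, 44 mm across, 75 mm tall; bystander; origin at its middle (underside)
- beaker: glass beaker, 66 mm across, 75 mm tall, beyond the docks; bystander; origin at its middle (underside)
- vial: small amber vial, 22 mm across, 35 mm tall, between the two middle docks; bystander; origin at its middle (underside)
Things that resemble listed ones, but are neither listed nor needed, are in the scene too. What is shaped like the dock_red but orange is not meant.

How it is judged (in metres and radians):
On the way:
1. every canister present carries the lid of its own colour, while all are still out of the docks (z of lid_red in the frame of can_red between 0.022 and 0.03 m and horizontal distance between lid_red and can_red below 0.008 m and angle between the z axis of lid_red and the z axis of can_red, either way round below 0.1 rad and horizontal distance between can_red and dock_red above 0.05 m and z of lid_green in the frame of can_green between 0.022 and 0.03 m and horizontal distance between lid_green and can_green below 0.008 m and angle between the z axis of lid_green and the z axis of can_green, either way round below 0.1 rad and horizontal distance between can_green and dock_green above 0.05 m and z of lid_blue in the frame of can_blue between 0.022 and 0.03 m and horizontal distance between lid_blue and can_blue below 0.008 m and angle between the z axis of lid_blue and the z axis of can_blue, either way round below 0.1 rad and horizontal distance between can_blue and dock_blue above 0.05 m and z of lid_yellow in the frame of can_yellow between 0.022 and 0.03 m and horizontal distance between lid_yellow and can_yellow below 0.008 m and angle between the z axis of lid_yellow and the z axis of can_yellow, either way round below 0.1 rad and horizontal distance between can_yellow and dock_yellow above 0.05 m), for 0.2 s.
At the end, for the whole second after the job is handed in: Every canister present stands upright at rest in the dock of its colour, within 5 mm of the place where it touches the stop and within 8 mm of the middle, with the lid of its colour seated on it (level, within 8 mm of centre, flange on the rim within 4 mm) (z of lid_red in the frame of can_red between 0.022 and 0.03 m and horizontal distance between lid_red and can_red below 0.008 m and angle between the z axis of lid_red and the z axis of can_red, either way round below 0.1 rad and x of can_red in the frame of dock_red between -0.005 and 0.005 m and y of can_red in the frame of dock_red between -0.008 and 0.008 m and height (world z) of each of can_red, can_green, can_blue, can_yellow below 0.004 m and angle between each of can_red, can_green, can_blue, can_yellow's own z axis and vertical below 0.06 rad and linear speed of each of can_red, lid_red, can_green, lid_green, can_blue, lid_blue, can_yellow, lid_yellow below 0.02 m/s and z of lid_green in the frame of can_green between 0.022 and 0.03 m and horizontal distance between lid_green and can_green below 0.008 m and angle between the z axis of lid_green and the z axis of can_green, either way round below 0.1 rad and x of can_green in the frame of dock_green between -0.005 and 0.005 m and y of can_green in the frame of dock_green between -0.008 and 0.008 m and z of lid_blue in the frame of can_blue between 0.022 and 0.03 m and horizontal distance between lid_blue and can_blue below 0.008 m and angle between the z axis of lid_blue and the z axis of can_blue, either way round below 0.1 rad and x of can_blue in the frame of dock_blue between -0.005 and 0.005 m and y of can_blue in the frame of dock_blue between -0.008 and 0.008 m and z of lid_yellow in the frame of can_yellow between 0.022 and 0.03 m and horizontal distance between lid_yellow and can_yellow below 0.008 m and angle between the z axis of lid_yellow and the z axis of can_yellow, either way round below 0.1 rad and x of can_yellow in the frame of dock_yellow between -0.005 and 0.005 m and y of can_yellow in the frame of dock_yellow between -0.008 and 0.008 m).
It fails at once if a canister is lifted off the bench (more than 12 mm) (height (world z) of any of can_red, can_green, can_blue, can_yellow above 0.012 m).
It fails at once if a canister is tipped (more than 0.4 rad) (angle between any of can_red, can_green, can_blue, can_yellow's own z axis and vertical above 0.4 rad).
It fails at once if one of the other things on the bench is moved more than 50 mm (distance of any of pipette, marker, tube_rack, tip_box, reagent_bottle, beaker, vial from where it was at the start of the episode above 0.05 m).
Of can_red, can_green, can_blue, can_yellow only 3 to 4 are there at a start; the rules pass over those that are not, and their reading is None.
At some moment in a run one of can_red, can_green, can_blue, can_yellow may be knocked a few centimetres aside while the robot is not near it.
Once in a run the grip may slacken for a moment while it holds something.
It also fails if it takes over 210 s, if anything falls off the work surface, if the arm or the gripper's body presses on something with over 40 N, if the wrist force passes 120 N, or if a joint passes its speed limit or range.

## Working session

There is one attempt and no reset: what is moved stays moved. The work goes in short steps, Python scripts to look and compute and a shell command to move; the robot and the scene stay as the last step left them, time stands still between calls to the robot, and variables do not carry over. Pictures are saved under pics/ and viewed, and the job is handed in when it is done.

```bash
ls; mkdir -p pics; python3 - <<'E'
from workcell import *
import cv2
s=observe();print({k:(s[k] if k!='effort' else 0) for k in s})
for n in ['top','side']:
    im,d=grab_frame(n);cv2.imwrite(f'pics/{n}0.png',im[:,:,::-1]);print(n,get_calibration(n))
E
```

```text
pics
{'clock': 0.0, 'joints': array([ 1.27438646e+00,  3.00460861e-01,  1.52158834e+00, -5.78323907e-05,
        1.32071466e+00, -6.66090601e-02]), 'qvel': array([-5.82158785e-04,  8.38823182e-05,  9.01717276e-04, -1.06750893e-03,
        1.02537644e-03, -4.33938869e-04]), 'effort': 0, 'ee_pos': array([125.22413139, 535.2764354 , 204.88888287]), 'ee_rot': array([ 0.17949166,  1.56341358, -0.18132038]), 'contact_force': array([ 0.08553304,  0.44110229, -0.91244694]), 'moment': array([-0.0322344 , -0.00245312,  0.0338085 ]), 'gripper_width': 1.0004419611700133}
top {'camera_matrix': array([[484.76939049,   0.        , 319.25494529],
       [  0.        , 484.76939049, 245.17055417],
       [  0.        ,   0.        ,   1.        ]]), 'D': array([0.03519502, 0.        , 0.        , 0.        , 0.        ]), 'eye': array([ 276.62601023,   12.06474478, 1204.92521109]), 'orientation': array([ 0.12886665, -0.14944922, -1.57768322])}
side {'camera_matrix': array([[469.58383659,   0.        , 319.20662344],
       [  0.        , 469.58383659, 242.23532243],
       [  0.        ,   0.        ,   1.        ]]), 'D': array([-0.0354683,  0.       ,  0.       ,  0.       ,  0.       ]), 'eye': array([ 87.86083401, 870.81430426, 971.76468299]), 'orientation': array([ 0.25792037, -1.06690961, -2.51457628])}
```

View pics/top0.png

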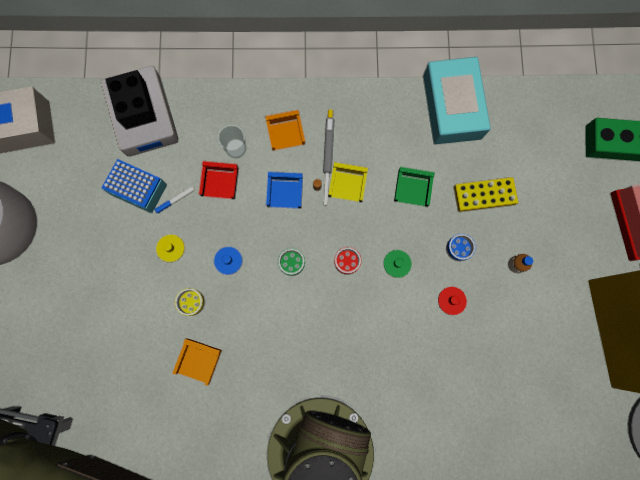

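View pics/side0.png

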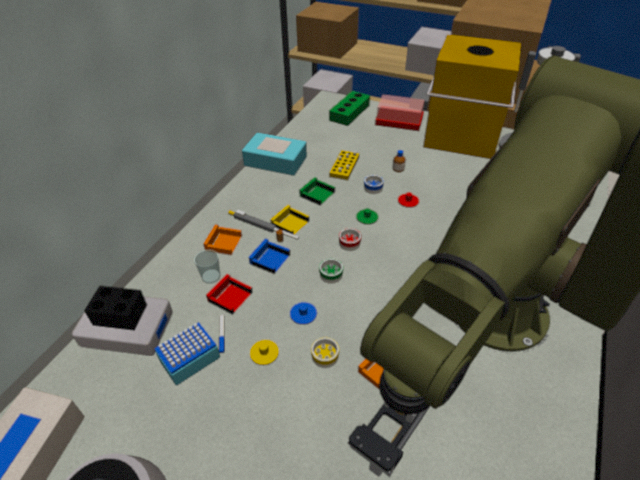

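```bash
cat > h.py <<'E'
from workcell import *
import numpy as np, cv2
from scipy.spatial.transform import Rotation as Rn
def ray(cam,uv):
    c=get_calibration(cam); R=Rn.from_rotvec(c['orientation']).as_matrix()
    p=cv2.undistortPoints(np.float64(uv).reshape(-1,1,2),c['camera_matrix'],c['D'])[:,0]
    return np.array(c['eye']),np.c_[p[:,0],-p[:,1],-np.ones(len(p))]@R.T
def plane(cam,uv,z):
    e,d=ray(cam,uv); t=(z-e[2])/d[:,2]; return (e+d*t[:,None])[:,:2]
def proj(cam,P):
    c=get_calibration(cam); R=Rn.from_rotvec(c['orientation']).as_matrix()
    q=(np.atleast_2d(P)-c['eye'])@R; q=np.c_[q[:,0],-q[:,1],-q[:,2]]
    return cv2.projectPoints(q,np.zeros(3),np.zeros(3),c['camera_matrix'],c['D'])[0][:,0]
def cut(label,cam,minc=0.3):
    return [r for r in cut_out(label,cam) if r['confidence']>=minc]
def circ(m,cam,z):
    cs,_=cv2.findContours(m.astype(np.uint8),cv2.RETR_EXTERNAL,cv2.CHAIN_APPROX_NONE)
    c=max(cs,key=cv2.contourArea)[:,0]
    w=plane(cam,c,z); A=np.c_[2*w,np.ones(len(w))]
    s=np.linalg.lstsq(A,(w**2).sum(1),rcond=None)[0]
    return s[:2],np.sqrt(s[2]+s[:2]@s[:2])
def tool():
    s=observe(); R=Rn.from_rotvec(s['ee_rot']).as_matrix(); return s,R
def go(x,y,z):
    s,R=tool(); d=R.T@(np.array([x,y,z])-s['ee_pos'])
    print('pos',s['ee_pos'].round(1),'need cm tool',(d/10).round(2),'F',s['contact_force'].round(1),'w',round(s['gripper_width'],3),'t',round(s['clock'],1))
E
python3 - <<'E'
from h import *
s,R=tool();print(R.round(3))
for cam in ['top','side']:
    im,dep=grab_frame(cam)
    for kind,z in [('can',34),('lid',13)]:
        for c in ['red','green','blue','yellow']:
            for r in cut(f'{kind}_{c}',cam):
                xy,rad=circ(r['pixels'],cam,z); print(cam,kind,c,round(r['confidence'],2),[int(v) for v in r['point']],int(r['pixels'].sum()),xy.round(1),rad.round(1))
E
```

```text
[[-0.     0.228  0.974]
 [-0.001  0.974 -0.228]
 [-1.    -0.001 -0.   ]]
top can red 0.57 [260, 345] 606 [447.7 -72. ] 33.0
top can green 0.9 [263, 289] 573 [444.9  64.9] 32.0
top can green 0.68 [150, 330] 657 [715.3 -33.3] 75.7
top can green 0.62 [249, 170] 625 [481.3 359.7] 33.3
top can blue 0.61 [244, 458] 653 [ 475.9 -349.9] 34.6
top can blue 0.58 [186, 412] 1233 [ 634.  -244.5] 50.0
top can yellow 0.94 [302, 191] 652 [352.1 308.9] 33.2
top can yellow 0.4 [300, 449] 665 [ 347.9 -321.7] 33.8
top lid red 0.56 [299, 448] 626 [ 349.  -327.3] 33.3
top lid green 0.64 [264, 398] 583 [ 441.4 -197. ] 32.9
top lid green 0.63 [299, 450] 558 [ 349.3 -325.8] 31.4
top lid green 0.61 [186, 411] 1224 [ 640.8 -249.1] 50.8
top lid blue 0.71 [263, 229] 569 [453.3 221.2] 32.3
top lid yellow 0.64 [248, 170] 577 [485.7 365.8] 32.6
side can red 0.82 [238, 348] 418 [442.8 -55. ] 40.0
side can green 0.71 [271, 331] 510 [439.7  78.6] 40.1
side can blue 0.62 [180, 373] 310 [ 472.3 -333.7] 42.5
side can yellow 0.88 [352, 323] 675 [347.7 319.9] 35.9
side lid red 0.64 [202, 408] 234 [ 344.  -324.2] 33.6
side lid green 0.71 [217, 369] 278 [ 439.4 -194.7] 34.8
side lid blue 0.59 [314, 302] 500 [452.6 225.6] 34.8
side lid yellow 0.58 [353, 263] 544 [485.4 368.4] 32.8
```

```bash
python3 - <<'E'
from h import *
for cam in ['top','side']:
    im,dep=grab_frame(cam)
    for c in ['red','green','blue','yellow']:
        for r in cut(f'dock_{c}',cam):
            m=r['pixels'];p=np.argwhere(m)[:,::-1]
            w=plane(cam,p,22);b=cv2.minAreaRect(w.astype(np.float32))
            print(cam,c,round(r['confidence'],2),[int(v) for v in r['point']],m.sum(),np.round(b[0],1),np.round(b[1],1),round(b[2],1))
            if cam=='top': cv2.imwrite(f'pics/d_{c}.png',0)
im,_=grab_frame('top')
cv2.imwrite('pics/docks.png',cv2.resize(im[150:220,180:450,::-1],None,fx=2.95,fy=2.95,interpolation=cv2.INTER_CUBIC))
E
```

```text
top red 0.75 [180, 217] 1399 [661.  247.3] [97.2 98.2] 86.7
top red 0.75 [131, 284] 1167 [791.1  79.1] [95.7 90.3] 11.5
top red 0.7 [358, 198] 1389 [215.  287.5] [91.9 85.4] 69.3
top green 0.83 [186, 413] 1271 [ 638.  -246.6] [90.8 95.3] 80.0
top green 0.32 [181, 347] 1186 [650.3 -79.6] [87.2 92.8] 79.3
top blue 0.57 [190, 285] 1220 [630.7  81.6] [88.8 92.1] 87.0
top yellow 0.93 [181, 346] 1163 [650.9 -79.5] [86.1 93.1] 80.6
top yellow 0.44 [193, 485] 1694 [ 614.8 -425.9] [ 74.9 155.2] 6.6
side red 0.65 [238, 218] 756 [787.8  86.6] [100.  106.8] 9.4
side red 0.58 [292, 227] 1113 [654.9 255.4] [101.8 104.4] 83.6
side red 0.57 [373, 371] 459 [230.7 314.4] [49.5 70.5] 66.9
side green 0.69 [191, 315] 638 [ 633.2 -237. ] [118.6 105.5] 79.7
side blue 0.92 [254, 269] 935 [628.1  89.4] [111.9 104.4] 88.3
side yellow 0.56 [222, 290] 721 [648.2 -72.8] [108.3 108. ] 79.4
side yellow 0.36 [291, 227] 1102 [655.8 255.5] [102.1 102.7] 83.6[ WARN:0@1.539] global loadsave.cpp:1063 imwrite_ Unsupported depth image for selected encoder is fallbacked to CV_8U.
```

View pics/docks.png

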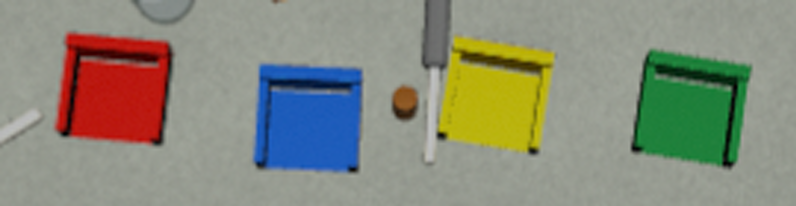

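```bash
python3 - <<'E'
from h import *
im,_=grab_frame('top')
B=[]
for (u,v) in [(190,302),(291,262),(347,261),(461,248),(170,248),(228,260),(397,263),(452,300)]:
    B.append(cv2.resize(im[v-20:v+20,u-20:u+20,::-1],(200,200),interpolation=cv2.INTER_NEAREST))
cv2.imwrite('pics/crops.png',np.vstack([np.hstack(B[:4]),np.hstack(B[4:])]))
E
```

```text
(no output)
```

View pics/crops.png

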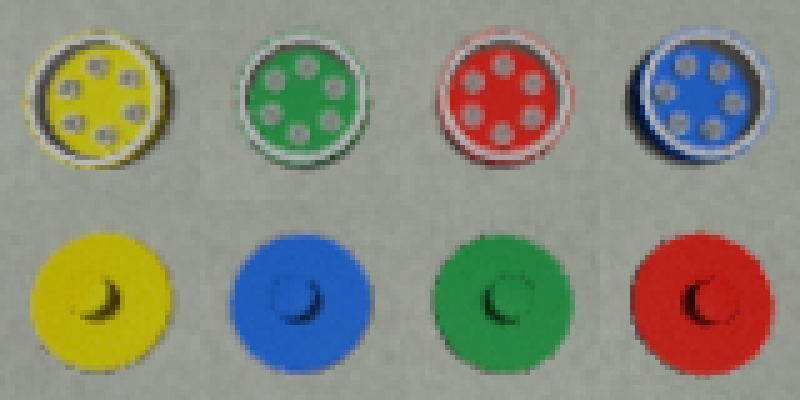

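```bash
cat >> h.py <<'E'
from scipy.optimize import least_squares, minimize
HUE={'red':[(0,7),(172,180)],'green':[(55,85)],'blue':[(100,120)],'yellow':[(25,34)]}
def cmask(im,c,smin=110):
    h=cv2.cvtColor(im,cv2.COLOR_RGB2HSV); m=np.zeros(h.shape[:2],bool)
    for a,b in HUE[c]: m|=(h[...,0]>=a)&(h[...,0]<=b)
    return m&(h[...,1]>smin)&(h[...,2]>60)
def fitc(w):
    def f(p): return np.hypot(w[:,0]-p[0],w[:,1]-p[1])-p[2]
    r=least_squares(f,[*np.median(w,0),30],loss='soft_l1',f_scale=2); return r.x
def blob(im,c,cam,xy,z,half=22):
    u,v=proj(cam,[xy[0],xy[1],z])[0].astype(int)
    m=np.zeros(im.shape[:2],bool); m[v-half:v+half,u-half:u+half]=cmask(im,c)[v-half:v+half,u-half:u+half]
    return m
def lidpos(im,c,cam,xy,z=13):
    m=blob(im,c,cam,xy,z)
    return circ(m,cam,z) if m.sum()>50 else (np.array([np.nan]*2),0)
def canpos(im,cam,xy,half=18):
    u,v=proj(cam,[xy[0],xy[1],34])[0].astype(int)
    h=cv2.cvtColor(im,cv2.COLOR_RGB2HSV).astype(int)
    m=(h[...,1]<45)&(h[...,2]>178)
    k=np.zeros_like(m);k[v-half:v+half,u-half:u+half]=1
    p=np.argwhere(m&k)[:,::-1]
    if len(p)<15: return np.array([np.nan]*3),len(p)
    return fitc(plane(cam,p,34)),len(p)
E
python3 - <<'E'
from h import *
cans=dict(red=(446,-72),green=(443,65),blue=(475,-348),yellow=(351,310))
lids=dict(red=(348,-327),green=(441,-197),blue=(453,221),yellow=(485,366))
for cam in ['top','side']:
    im,dep=grab_frame(cam)
    for c in cans:
        a,n=canpos(im,cam,cans[c]); b,r=lidpos(im,c,cam,lids[c])
        print(cam,c,'can',a.round(1),n,'lid',b.round(1),round(r,1))
E
```

```text
top red can [449.4 -73.5  30.1] 28 lid [ 349.1 -328.1] 33.7
top green can [nan nan nan] 8 lid [ 442.2 -197.4] 33.0
top blue can [ 479.9 -355.2   30.1] 22 lid [454.2 222.3] 33.5
top yellow can [352.8 310.8  30. ] 43 lid [486.8 365.8] 33.5
side red can [nan nan nan] 0 lid [ 348.1 -327.8] 33.9
side green can [nan nan nan] 0 lid [ 440.1 -195.7] 32.1
side blue can [nan nan nan] 0 lid [453.4 224.7] 33.3
side yellow can [nan nan nan] 11 lid [485.7 367.3] 32.8
```

```bash
cat >> h.py <<'E'
def canpos(im,cam,xy,half=19):
    u,v=proj(cam,[xy[0],xy[1],34])[0].astype(int)
    h=cv2.cvtColor(im,cv2.COLOR_RGB2HSV).astype(int)
    sl=np.s_[v-half:v+half,u-half:u+half]
    bench=np.median(h[v-30:v+30,u-30:u+30,2])
    m=np.zeros(h.shape[:2],bool); m[sl]=((h[...,1]<60)&(h[...,2]>bench+14))[sl]
    p=np.argwhere(m)[:,::-1]
    if len(p)<12: return np.array([np.nan]*3),len(p)
    w=plane(cam,p,34)
    def f(q): return np.hypot(w[:,0]-q[0],w[:,1]-q[1])-29.5
    q=least_squares(f,w.mean(0),loss='soft_l1',f_scale=2).x
    k=abs(f(q))<5
    return np.r_[q,np.abs(f(q)).mean()],k.sum()
E
python3 - <<'E'
from h import *
cans=dict(red=(449,-73),green=(446,65),blue=(478,-352),yellow=(351,310))
for cam in ['top','side']:
    im,dep=grab_frame(cam)
    V=im.copy()
    for c in cans:
        a,n=canpos(im,cam,cans[c])
        print(cam,c,'can',a.round(1),n)
        if n>12:
          t=np.linspace(0,6.28,60); P=np.c_[a[0]+32*np.cos(t),a[1]+32*np.sin(t),34+0*t]
          V2=cv2.resize(V,None,fx=1,fy=1)
          for x,y in proj(cam,P): V[int(round(y)),int(round(x))]=(255,0,255)
    B=[]
    for c in cans:
        u,v=proj(cam,[*cans[c],34])[0].astype(int)
        B.append(cv2.resize(V[v-20:v+20,u-20:u+20,::-1],(200,200),interpolation=cv2.INTER_NEAREST))
    cv2.imwrite(f'pics/fit_{cam}.png',np.hstack(B))
E
python3 -c "
import cv2,numpy as np
cv2.imwrite('pics/fit.png',np.vstack([cv2.imread('pics/fit_top.png'),cv2.imread('pics/fit_side.png')]))"
```

```text
top red can [449.  -73.    0.8] 62
top green can [4.477e+02 6.490e+01 4.000e-01] 56
top blue can [ 480.2 -354.9    0.8] 72
top yellow can [352.6 310.8   0.8] 89
side red can [nan nan nan] 1
side green can [nan nan nan] 0
side blue can [nan nan nan] 0
side yellow can [352.5 310.3   1. ] 49
```

View pics/fit.png

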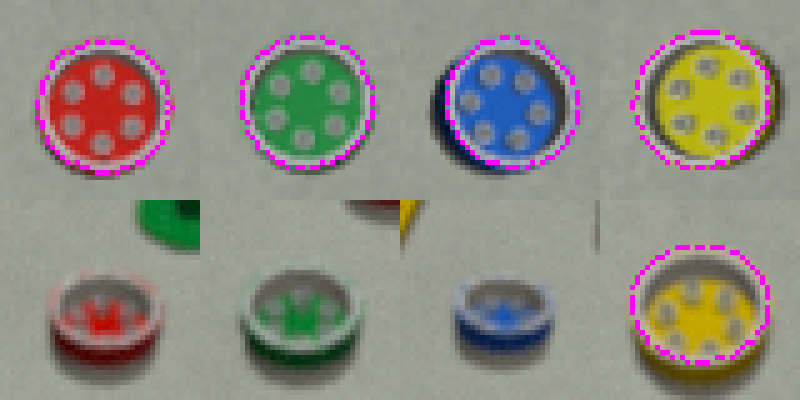

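```bash
python3 -m inch '[{"wx":-6.6},{"wx":-6.6},{"fingers":0.5,"dz":3.4,"dy":-1.5},{"fingers":0.5,"dz":3.6,"dy":-1.8},{"fingers":0.5,"dz":3.6,"dy":-1.8}]' 20; python3 -c "
from h import *
go(486.8,365.8,60);print(tool()[1].round(3))"
```

```text
pos [125.3 535.5 205.5] need cm tool [14.55 -8.29 39.07] F [0.3 0.1 0.4] w 1.002 t 1.8
[[ 0.     0.228  0.974]
 [ 0.     0.974 -0.228]
 [-1.     0.    -0.   ]]schema error: expected keys wx, wy, wz, dx, dy, dz, fingers
```

```bash
python3 -m inch '[{"wx":-6.6,"wy":0,"wz":0,"dx":0,"dy":0,"dz":0,"fingers":0.5},{"wx":-6.6,"wy":0,"wz":0,"dx":0,"dy":0,"dz":0,"fingers":0.5},{"wx":0,"wy":0,"wz":0,"dx":0,"dy":-1.5,"dz":3.4,"fingers":0.5},{"wx":0,"wy":0,"wz":0,"dx":0,"dy":-1.8,"dz":3.6,"fingers":0.5},{"wx":0,"wy":0,"wz":0,"dx":0,"dy":-1.8,"dz":3.6,"fingers":0.5}]' 20; python3 -c "
from h import *
go(486.8,365.8,60);print(tool()[1].round(3))"
```

```text
clock: 2.22
ee_pos: [232.1, 483.9, 205.4]
ee_rot: [-0.002, 1.571, 0.002]
contact_force: [0.0, 1.3, -0.2]
gripper_width: 0.682
pos [232.1 483.9 205.4] need cm tool [ 14.54 -11.87  25.44] F [ 0.   1.3 -0.2] w 0.682 t 2.2
[[ 0.    -0.002  1.   ]
 [ 0.     1.     0.002]
 [-1.     0.     0.   ]]
```

```bash
python3 -m inch '[{"wx":0,"wy":0,"wz":0,"dx":1.5,"dy":-1.5,"dz":3.4,"fingers":0.5},{"wx":0,"wy":0,"wz":0,"dx":1.5,"dy":-1.5,"dz":3.4,"fingers":0.5},{"wx":0,"wy":0,"wz":0,"dx":1.5,"dy":-1.5,"dz":3.4,"fingers":0.5},{"wx":0,"wy":0,"wz":0,"dx":1.5,"dy":-1.5,"dz":3.4,"fingers":0.5},{"wx":0,"wy":0,"wz":0,"dx":1.5,"dy":-1.5,"dz":3.4,"fingers":0.5}]'; python3 -m inch '[{"wx":0,"wy":0,"wz":0,"dx":1.5,"dy":-1.5,"dz":3.0,"fingers":0.5},{"wx":0,"wy":0,"wz":0,"dx":1.5,"dy":-1.5,"dz":3.0,"fingers":0.5},{"wx":0,"wy":0,"wz":0,"dx":1.0,"dy":-1.0,"dz":2.0,"fingers":0.5},{"wx":0,"wy":0,"wz":0,"dx":1.0,"dy":0,"dz":0,"fingers":0.5},{"wx":0,"wy":0,"wz":0,"dx":1.0,"dy":0,"dz":0,"fingers":0.5}]'; python3 -c "
from h import *
go(486.8,365.8,16)"
```

```text
clock: 2.63
ee_pos: [402.9, 408.6, 129.9]
ee_rot: [-0.0, 1.571, 0.001]
contact_force: [-0.4, 1.5, -0.0]
gripper_width: 0.499
clock: 3.05
ee_pos: [481.9, 369.1, 69.5]
ee_rot: [0.001, 1.571, -0.001]
contact_force: [0.3, 0.2, 0.1]
gripper_width: 0.499
pos [481.9 369.1  69.5] need cm tool [ 5.35 -0.33  0.49] F [0.3 0.2 0.1] w 0.499 t 3.0
```

```bash
python3 -m inch '[{"wx":0,"wy":0,"wz":0,"dx":1.8,"dy":-0.3,"dz":0.5,"fingers":0.5},{"wx":0,"wy":0,"wz":0,"dx":1.8,"dy":0,"dz":0,"fingers":0.5},{"wx":0,"wy":0,"wz":0,"dx":1.7,"dy":0,"dz":0,"fingers":0.5},{"wx":0,"wy":0,"wz":0,"dx":0,"dy":0,"dz":0,"fingers":0.5},{"wx":0,"wy":0,"wz":0,"dx":0,"dy":0,"dz":0,"fingers":0.5}]';python3 -m inch '[{"wx":0,"wy":0,"wz":0,"dx":0,"dy":0,"dz":0,"fingers":1},{"wx":0,"wy":0,"wz":0,"dx":0,"dy":0,"dz":0,"fingers":1},{"wx":0,"wy":0,"wz":0,"dx":0,"dy":0,"dz":0,"fingers":1},{"wx":0,"wy":0,"wz":0,"dx":0,"dy":0,"dz":0,"fingers":1},{"wx":0,"wy":0,"wz":0,"dx":0,"dy":0,"dz":0,"fingers":1}]' 25; python3 -c "
from h import *
go(486.8,365.8,16)"
```

```text
clock: 3.47
ee_pos: [485.4, 367.3, 17.3]
ee_rot: [-0.002, 1.572, 0.001]
contact_force: [0.1, -0.3, 0.3]
gripper_width: 0.501
clock: 3.88
ee_pos: [486.5, 367.0, 18.1]
ee_rot: [-0.0, 1.57, 0.001]
contact_force: [-0.1, 0.3, 4.6]
gripper_width: 0.229
pos [486.5 367.   18.1] need cm tool [ 0.21 -0.12  0.03] F [-0.1  0.3  4.6] w 0.229 t 3.9
```

```bash
python3 -m inch '[{"wx":0,"wy":0,"wz":0,"dx":-2,"dy":0,"dz":0,"fingers":1},{"wx":0,"wy":0,"wz":0,"dx":-2.5,"dy":0,"dz":0,"fingers":1},{"wx":0,"wy":0,"wz":0,"dx":-2.5,"dy":0,"dz":-3,"fingers":1},{"wx":0,"wy":0,"wz":0,"dx":0,"dy":-2.5,"dz":-3,"fingers":1},{"wx":0,"wy":0,"wz":0,"dx":0,"dy":0,"dz":0,"fingers":1}]';  python3 - <<'E'
from h import *
s,_=tool();p=s['ee_pos'];print(p.round(1),s['gripper_width'],s['contact_force'].round(1))
for cam in ['top','side']:
    im,d=grab_frame(cam)
    u,v=proj(cam,[p[0],p[1],p[2]])[0].astype(int);print(u,v)
    cv2.imwrite(f'pics/g1{cam}.png',cv2.resize(im[max(v-50,0):v+50,u-50:u+50,::-1],(400,400),interpolation=cv2.INTER_CUBIC))
cv2.imwrite('pics/g1.png',np.hstack([cv2.imread('pics/g1top.png'),cv2.imread('pics/g1side.png')]))
E
```

```text
clock: 4.3
ee_pos: [421.1, 338.5, 86.7]
ee_rot: [-0.004, 1.575, -0.001]
contact_force: [0.7, 0.7, -0.4]
gripper_width: 0.224
[421.1 338.5  86.7] 0.2236922495384848 [ 0.7  0.7 -0.4]
171 270
291 333
```

View pics/g1.png

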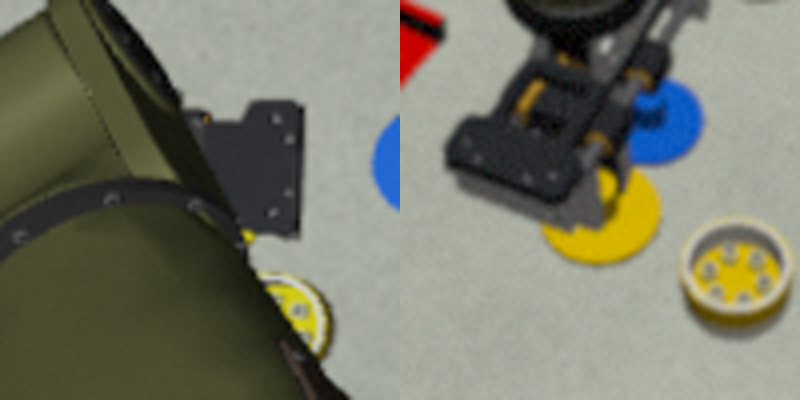

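```bash
python3 -m inch '[{"wx":0,"wy":0,"wz":0,"dx":0,"dy":-1,"dz":-2.3,"fingers":1},{"wx":0,"wy":0,"wz":0,"dx":0,"dy":-1,"dz":-2.3,"fingers":1},{"wx":0,"wy":0,"wz":0,"dx":0.5,"dy":-0.7,"dz":-2.2,"fingers":1},{"wx":0,"wy":0,"wz":0,"dx":1.2,"dy":0,"dz":0,"fingers":1},{"wx":0,"wy":0,"wz":0,"dx":1,"dy":0,"dz":0,"fingers":1}]'; python3 -c "
from h import *
grab_frame('top');go(352.3,311,45)"
```

```text
clock: 4.82
ee_pos: [358.9, 315.2, 60.5]
ee_rot: [0.0, 1.569, 0.001]
contact_force: [0.5, 0.2, -0.4]
gripper_width: 0.226
pos [358.6 314.7  58.5] need cm tool [ 1.35 -0.37 -0.63] F [-1.4 -0.1 -2.9] w 0.227 t 4.9
```

```bash
python3 -m inch '[{"wx":0,"wy":0,"wz":0,"dx":0,"dy":-0.2,"dz":-0.4,"fingers":1},{"wx":0,"wy":0,"wz":0,"dx":0,"dy":0,"dz":0,"fingers":1},{"wx":0,"wy":0,"wz":0,"dx":0,"dy":0,"dz":0,"fingers":1},{"wx":0,"wy":0,"wz":0,"dx":0,"dy":0,"dz":0,"fingers":1}]'; python3 -c "
from h import *
go(352.3,311,45)
im,d=grab_frame('side');p=[352,311,40]
u,v=proj('side',p)[0].astype(int);cv2.imwrite('pics/g2.png',cv2.resize(im[v-50:v+50,u-50:u+50,::-1],(500,500),interpolation=cv2.INTER_CUBIC))"
```

```text
clock: 5.2
ee_pos: [354.9, 312.9, 60.9]
ee_rot: [0.0, 1.57, 0.001]
contact_force: [1.1, -0.3, -1.0]
gripper_width: 0.227
pos [354.9 312.9  60.9] need cm tool [ 1.59 -0.19 -0.26] F [ 1.1 -0.3 -1. ] w 0.227 t 5.2
```

View pics/g2.png

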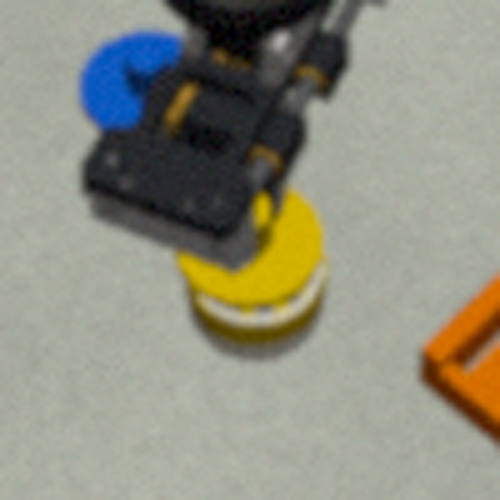

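Lid held just above the yellow canister, which is unmoved. Correct the residual and lower.

```bash
python3 -m inch '[{"wx":0,"wy":0,"wz":0,"dx":0,"dy":-0.19,"dz":-0.26,"fingers":1},{"wx":0,"wy":0,"wz":0,"dx":0.2,"dy":0,"dz":0,"fingers":1},{"wx":0,"wy":0,"wz":0,"dx":0.4,"dy":0,"dz":0,"fingers":1},{"wx":0,"wy":0,"wz":0,"dx":0.3,"dy":0,"dz":0,"fingers":1},{"wx":0,"wy":0,"wz":0,"dx":0,"dy":0,"dz":0,"fingers":1}]';python3 -m inch '[{"wx":0,"wy":0,"wz":0,"dx":0.3,"dy":0,"dz":0,"fingers":1},{"wx":0,"wy":0,"wz":0,"dx":0.3,"dy":0,"dz":0,"fingers":1},{"wx":0,"wy":0,"wz":0,"dx":0,"dy":0,"dz":0,"fingers":1},{"wx":0,"wy":0,"wz":0,"dx":0,"dy":0,"dz":0,"fingers":1}]'; python3 -c "
from h import *
go(352.3,311,44)"
```

```text
clock: 5.67
ee_pos: [351.5, 310.5, 50.7]
ee_rot: [-0.001, 1.572, -0.0]
contact_force: [-0.0, -0.4, -0.3]
gripper_width: 0.227
clock: 6.0
ee_pos: [351.7, 310.7, 45.3]
ee_rot: [-0.001, 1.571, 0.0]
contact_force: [-0.2, -0.4, 0.1]
gripper_width: 0.229
pos [351.7 310.7  45.3] need cm tool [0.13 0.03 0.06] F [-0.2 -0.4  0.1] w 0.229 t 6.0
```

```bash
python3 -m inch '[{"wx":0,"wy":0,"wz":0,"dx":0.15,"dy":0,"dz":0,"fingers":1},{"wx":0,"wy":0,"wz":0,"dx":0,"dy":0,"dz":0,"fingers":1},{"wx":0,"wy":0,"wz":0,"dx":0,"dy":0,"dz":0,"fingers":0.5},{"wx":0,"wy":0,"wz":0,"dx":0,"dy":0,"dz":0,"fingers":0.5},{"wx":0,"wy":0,"wz":0,"dx":0,"dy":0,"dz":0,"fingers":0.5}]';python3 -m inch '[{"wx":0,"wy":0,"wz":0,"dx":0,"dy":0,"dz":0,"fingers":0.5},{"wx":0,"wy":0,"wz":0,"dx":-2,"dy":0,"dz":0,"fingers":0.5},{"wx":0,"wy":0,"wz":0,"dx":-3,"dy":0,"dz":0.5,"fingers":0.5},{"wx":0,"wy":0,"wz":0,"dx":-1,"dy":-2.0,"dz":3,"fingers":0.5},{"wx":0,"wy":0,"wz":0,"dx":0,"dy":-2.0,"dz":3,"fingers":0.5}]'; python3 -c "
from h import *
go(454.2,222.8,16)
im,d=grab_frame('side');p=[352,311,40]
u,v=proj('side',p)[0].astype(int);cv2.imwrite('pics/g3.png',cv2.resize(im[v-50:v+50,u-50:u+50,::-1],(500,500),interpolation=cv2.INTER_CUBIC))"
```

```text
clock: 6.42
ee_pos: [351.8, 310.8, 44.0]
ee_rot: [-0.0, 1.571, 0.0]
contact_force: [0.7, 0.5, -1.0]
gripper_width: 0.408
clock: 6.83
ee_pos: [418.2, 271.5, 107.0]
ee_rot: [-0.001, 1.567, 0.005]
contact_force: [0.1, 0.9, 0.2]
gripper_width: 0.497
pos [418.2 271.5 107. ] need cm tool [ 9.1  -4.91  3.54] F [0.1 0.9 0.2] w 0.497 t 6.8
```

View pics/g3.png

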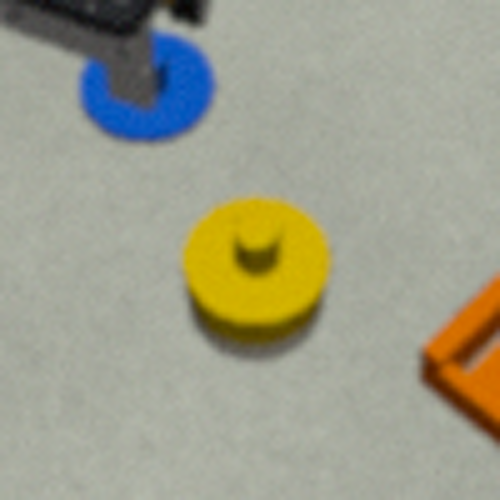

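```bash
python3 -m inch '[{"wx":0,"wy":0,"wz":0,"dx":1.5,"dy":-1.5,"dz":1.2,"fingers":0.5},{"wx":0,"wy":0,"wz":0,"dx":1.5,"dy":-1.5,"dz":1.2,"fingers":0.5},{"wx":0,"wy":0,"wz":0,"dx":1,"dy":-1.0,"dz":0.5,"fingers":0.5},{"wx":0,"wy":0,"wz":0,"dx":0,"dy":0,"dz":0,"fingers":0.5},{"wx":0,"wy":0,"wz":0,"dx":0,"dy":0,"dz":0,"fingers":0.5}]'; python3 -c "
from h import *
go(454.2,222.8,16.5)"
```

```text
clock: 7.3
ee_pos: [445.5, 230.7, 63.8]
ee_rot: [0.0, 1.572, -0.001]
contact_force: [0.9, 0.7, 0.1]
gripper_width: 0.502
pos [445.5 230.7  63.8] need cm tool [ 4.73 -0.79  0.88] F [0.9 0.7 0.1] w 0.502 t 7.3
```

```bash
python3 -m inch '[{"wx":0,"wy":0,"wz":0,"dx":0.5,"dy":-0.8,"dz":0.85,"fingers":0.5},{"wx":0,"wy":0,"wz":0,"dx":1.5,"dy":0,"dz":0,"fingers":0.5},{"wx":0,"wy":0,"wz":0,"dx":1.5,"dy":0,"dz":0,"fingers":0.5},{"wx":0,"wy":0,"wz":0,"dx":1.2,"dy":0,"dz":0,"fingers":0.5},{"wx":0,"wy":0,"wz":0,"dx":0,"dy":0,"dz":0,"fingers":0.5}]';python3 -m inch '[{"wx":0,"wy":0,"wz":0,"dx":0,"dy":0,"dz":0,"fingers":0.5},{"wx":0,"wy":0,"wz":0,"dx":0,"dy":0,"dz":0,"fingers":1},{"wx":0,"wy":0,"wz":0,"dx":0,"dy":0,"dz":0,"fingers":1},{"wx":0,"wy":0,"wz":0,"dx":0,"dy":0,"dz":0,"fingers":1},{"wx":0,"wy":0,"wz":0,"dx":0,"dy":0,"dz":0,"fingers":1}]' 25; python3 -c "
from h import *
go(454.2,222.8,16.5)"
```

```text
clock: 7.72
ee_pos: [453.6, 222.8, 15.4]
ee_rot: [-0.002, 1.573, 0.0]
contact_force: [0.3, -0.1, -0.8]
gripper_width: 0.5
clock: 8.13
ee_pos: [454.6, 223.0, 17.5]
ee_rot: [-0.0, 1.57, 0.001]
contact_force: [-0.1, 1.0, 0.9]
gripper_width: 0.254
pos [454.6 223.   17.5] need cm tool [ 0.1  -0.02 -0.04] F [-0.1  1.   0.9] w 0.254 t 8.1
```

```bash
python3 -m inch '[{"wx":0,"wy":0,"wz":0,"dx":0,"dy":0,"dz":0,"fingers":1},{"wx":0,"wy":0,"wz":0,"dx":-2,"dy":0,"dz":0,"fingers":1},{"wx":0,"wy":0,"wz":0,"dx":-3,"dy":0,"dz":0,"fingers":1},{"wx":0,"wy":0,"wz":0,"dx":-2.5,"dy":-2,"dz":0,"fingers":1},{"wx":0,"wy":0,"wz":0,"dx":0,"dy":-4,"dz":0,"fingers":1}]';python3 -m inch '[{"wx":0,"wy":0,"wz":0,"dx":0,"dy":-4,"dz":0.2,"fingers":1},{"wx":0,"wy":0,"wz":0,"dx":0,"dy":-4,"dz":0.2,"fingers":1},{"wx":0,"wy":0,"wz":0,"dx":0,"dy":-4,"dz":0.2,"fingers":1},{"wx":0,"wy":0,"wz":0,"dx":0,"dy":-4,"dz":0.2,"fingers":1},{"wx":0,"wy":0,"wz":0,"dx":0,"dy":-4,"dz":0.2,"fingers":1}]'; python3 -c "
from h import *
go(480.2,-355,60)"
```

```text
clock: 8.55
ee_pos: [456.4, 164.9, 96.4]
ee_rot: [-0.001, 1.564, 0.005]
contact_force: [2.2, -0.2, 0.3]
gripper_width: 0.225
clock: 8.97
ee_pos: [464.2, -39.1, 92.2]
ee_rot: [-0.001, 1.57, 0.001]
contact_force: [1.3, -0.2, -0.1]
gripper_width: 0.225
pos [464.2 -39.1  92.2] need cm tool [  3.23 -31.59   1.58] F [ 1.3 -0.2 -0.1] w 0.225 t 9.0
```

```bash
python3 -m inch '[{"wx":0,"wy":0,"wz":0,"dx":0,"dy":-4,"dz":0.2,"fingers":1},{"wx":0,"wy":0,"wz":0,"dx":0,"dy":-4,"dz":0.2,"fingers":1},{"wx":0,"wy":0,"wz":0,"dx":0,"dy":-4,"dz":0.2,"fingers":1},{"wx":0,"wy":0,"wz":0,"dx":0,"dy":-4,"dz":0.2,"fingers":1},{"wx":0,"wy":0,"wz":0,"dx":0,"dy":-4,"dz":0.2,"fingers":1}]';python3 -m inch '[{"wx":0,"wy":0,"wz":0,"dx":0,"dy":-4,"dz":0.1,"fingers":1},{"wx":0,"wy":0,"wz":0,"dx":0,"dy":-3.8,"dz":0.1,"fingers":1},{"wx":0,"wy":0,"wz":0,"dx":0,"dy":-2,"dz":0.1,"fingers":1},{"wx":0,"wy":0,"wz":0,"dx":1,"dy":0,"dz":0,"fingers":1},{"wx":0,"wy":0,"wz":0,"dx":1,"dy":0,"dz":0,"fingers":1}]'; python3 -c "
from h import *
im,d=grab_frame('top');print(canpos(im,'top',(480,-355)))
im,d=grab_frame('side');p=[480,-355,40]
u,v=proj('side',p)[0].astype(int);cv2.imwrite('pics/g4.png',cv2.resize(im[v-50:v+50,u-50:u+50,::-1],(500,500),interpolation=cv2.INTER_CUBIC))
go(480.2,-355,60)"
```

```text
clock: 9.38
ee_pos: [474.3, -239.3, 92.1]
ee_rot: [-0.0, 1.571, 0.0]
contact_force: [1.8, 0.9, -0.4]
gripper_width: 0.228
clock: 9.8
ee_pos: [477.4, -335.8, 71.3]
ee_rot: [0.001, 1.571, -0.001]
contact_force: [0.8, 0.3, -0.8]
gripper_width: 0.226
(array([ 494.48128385, -337.87402133,    2.57097943]), np.int64(25))
pos [ 476.8 -333.6   69.7] need cm tool [ 0.97 -2.14  0.34] F [-0.   0.3 -0. ] w 0.226 t 9.9
```

View pics/g4.png

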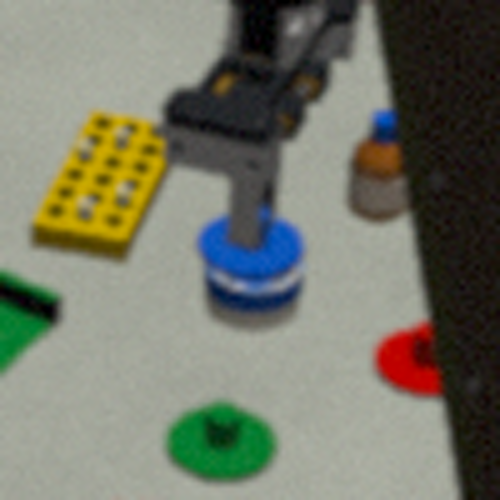

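```bash
python3 -m inch '[{"wx":0,"wy":0,"wz":0,"dx":0,"dy":-2.1,"dz":0.3,"fingers":1},{"wx":0,"wy":0,"wz":0,"dx":0.5,"dy":0,"dz":0,"fingers":1},{"wx":0,"wy":0,"wz":0,"dx":0.5,"dy":0,"dz":0,"fingers":1},{"wx":0,"wy":0,"wz":0,"dx":0,"dy":0,"dz":0,"fingers":1},{"wx":0,"wy":0,"wz":0,"dx":0,"dy":0,"dz":0,"fingers":1}]'; python3 -c "
from h import *
im,d=grab_frame('side');p=[480,-355,40]
u,v=proj('side',p)[0].astype(int);cv2.imwrite('pics/g5.png',cv2.resize(im[v-50:v+50,u-50:u+50,::-1],(500,500),interpolation=cv2.INTER_CUBIC))
go(480.2,-355,44)"
```

```text
clock: 10.32
ee_pos: [480.6, -355.0, 61.6]
ee_rot: [-0.001, 1.572, 0.002]
contact_force: [-0.0, -0.4, -0.3]
gripper_width: 0.226
pos [ 480.8 -355.3   62. ] need cm tool [ 1.8   0.03 -0.06] F [ 0.4 -0.  -0.7] w 0.229 t 10.4
```

View pics/g5.png

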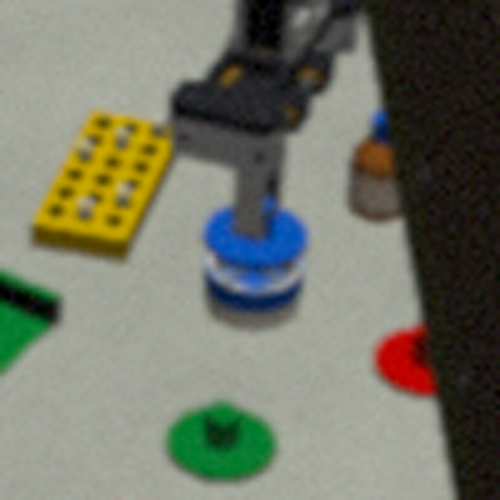

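```bash
python3 -m inch '[{"wx":0,"wy":0,"wz":0,"dx":0.5,"dy":0,"dz":0,"fingers":1},{"wx":0,"wy":0,"wz":0,"dx":0.4,"dy":0,"dz":0,"fingers":1},{"wx":0,"wy":0,"wz":0,"dx":0.3,"dy":0,"dz":0,"fingers":1},{"wx":0,"wy":0,"wz":0,"dx":0.3,"dy":0,"dz":0,"fingers":1},{"wx":0,"wy":0,"wz":0,"dx":0,"dy":0,"dz":0,"fingers":1}]'; python3 -c "
from h import *
go(480.2,-355,44)"
```

```text
clock: 10.78
ee_pos: [480.4, -355.9, 46.1]
ee_rot: [0.0, 1.572, 0.001]
contact_force: [-0.4, 0.0, 0.1]
gripper_width: 0.224
pos [ 480.4 -355.9   46.1] need cm tool [ 0.21  0.09 -0.02] F [-0.4  0.   0.1] w 0.224 t 10.8
```

```bash
python3 -m inch '[{"wx":0,"wy":0,"wz":0,"dx":0.25,"dy":0,"dz":0,"fingers":1},{"wx":0,"wy":0,"wz":0,"dx":0,"dy":0,"dz":0,"fingers":1},{"wx":0,"wy":0,"wz":0,"dx":0,"dy":0,"dz":0,"fingers":0.5},{"wx":0,"wy":0,"wz":0,"dx":0,"dy":0,"dz":0,"fingers":0.5},{"wx":0,"wy":0,"wz":0,"dx":0,"dy":0,"dz":0,"fingers":0.5}]';python3 -m inch '[{"wx":0,"wy":0,"wz":0,"dx":0,"dy":0,"dz":0,"fingers":0.5},{"wx":0,"wy":0,"wz":0,"dx":-2,"dy":0,"dz":0,"fingers":0.5},{"wx":0,"wy":0,"wz":0,"dx":-3,"dy":0,"dz":-0.5,"fingers":0.5},{"wx":0,"wy":0,"wz":0,"dx":0,"dy":0.7,"dz":-4,"fingers":0.5},{"wx":0,"wy":0,"wz":0,"dx":0,"dy":0.7,"dz":-4,"fingers":0.5}]'; python3 -c "
from h import *
im,d=grab_frame('side');p=[480,-355,40]
u,v=proj('side',p)[0].astype(int);cv2.imwrite('pics/g6.png',cv2.resize(im[v-50:v+50,u-50:u+50,::-1],(500,500),interpolation=cv2.INTER_CUBIC))
go(349.1,-328.1,16.5)"
```

```text
clock: 11.2
ee_pos: [480.8, -356.3, 44.7]
ee_rot: [-0.001, 1.57, 0.0]
contact_force: [-0.4, -0.3, 0.3]
gripper_width: 0.408
clock: 11.62
ee_pos: [395.8, -342.4, 95.7]
ee_rot: [-0.003, 1.568, -0.0]
contact_force: [-0.1, -1.3, 0.3]
gripper_width: 0.5
pos [ 388.4 -339.3   93.2] need cm tool [ 7.69  1.1  -3.89] F [-2.4 -0.4  0.9] w 0.5 t 11.7
```

View pics/g6.png

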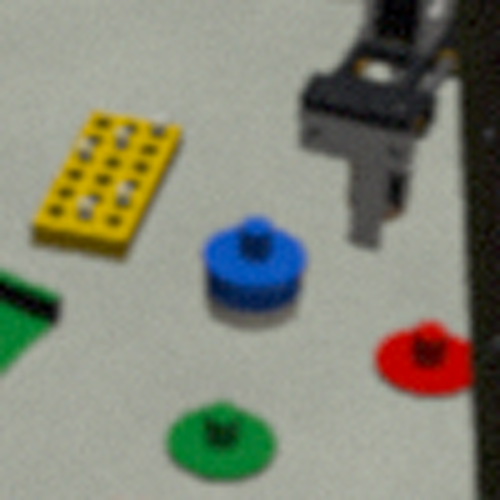

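Blue seated at crop (255,265). On to the red lid.

```bash
python3 -m inch '[{"wx":0,"wy":0,"wz":0,"dx":1,"dy":0.8,"dz":-2.6,"fingers":0.5},{"wx":0,"wy":0,"wz":0,"dx":1,"dy":0,"dz":-0.7,"fingers":0.5},{"wx":0,"wy":0,"wz":0,"dx":1,"dy":0,"dz":0,"fingers":0.5},{"wx":0,"wy":0,"wz":0,"dx":0,"dy":0,"dz":0,"fingers":0.5},{"wx":0,"wy":0,"wz":0,"dx":0,"dy":0,"dz":0,"fingers":0.5}]'; python3 -c "
from h import *
print(observe()['joints'].round(2))
go(349.1,-328.1,16.5)"
```

```text
clock: 12.08
ee_pos: [363.2, -334.4, 64.3]
ee_rot: [-0.0, 1.571, 0.001]
contact_force: [0.5, 0.1, 0.6]
gripper_width: 0.503
[-0.82  0.35  1.82  0.    0.98 -2.39]
pos [ 363.2 -334.4   64.3] need cm tool [ 4.78  0.63 -1.41] F [0.5 0.1 0.6] w 0.503 t 12.1
```

```bash
python3 -m inch '[{"wx":0,"wy":0,"wz":0,"dx":0.5,"dy":0.6,"dz":-1.4,"fingers":0.5},{"wx":0,"wy":0,"wz":0,"dx":1.5,"dy":0,"dz":0,"fingers":0.5},{"wx":0,"wy":0,"wz":0,"dx":1.5,"dy":0,"dz":0,"fingers":0.5},{"wx":0,"wy":0,"wz":0,"dx":1.2,"dy":0,"dz":0,"fingers":0.5},{"wx":0,"wy":0,"wz":0,"dx":0,"dy":0,"dz":0,"fingers":0.5}]';python3 -m inch '[{"wx":0,"wy":0,"wz":0,"dx":0,"dy":0,"dz":0,"fingers":0.5},{"wx":0,"wy":0,"wz":0,"dx":0,"dy":0,"dz":0,"fingers":1},{"wx":0,"wy":0,"wz":0,"dx":0,"dy":0,"dz":0,"fingers":1},{"wx":0,"wy":0,"wz":0,"dx":0,"dy":0,"dz":0,"fingers":1},{"wx":0,"wy":0,"wz":0,"dx":0,"dy":0,"dz":0,"fingers":1}]' 25; python3 -c "
from h import *
go(349.1,-328.1,16.5)"
```

```text
clock: 12.5
ee_pos: [348.8, -327.7, 16.0]
ee_rot: [0.001, 1.572, 0.002]
contact_force: [-0.5, -0.4, -0.3]
gripper_width: 0.501
clock: 12.92
ee_pos: [348.9, -328.4, 18.0]
ee_rot: [-0.001, 1.57, -0.0]
contact_force: [-0.0, 0.3, 0.7]
gripper_width: 0.256
pos [ 348.9 -328.4   18. ] need cm tool [0.15 0.03 0.02] F [-0.   0.3  0.7] w 0.256 t 12.9
```

```bash
python3 -m inch '[{"wx":0,"wy":0,"wz":0,"dx":0,"dy":0,"dz":0,"fingers":1},{"wx":0,"wy":0,"wz":0,"dx":-2,"dy":0,"dz":0,"fingers":1},{"wx":0,"wy":0,"wz":0,"dx":-3,"dy":0,"dz":0,"fingers":1},{"wx":0,"wy":0,"wz":0,"dx":-2.5,"dy":2,"dz":1,"fingers":1},{"wx":0,"wy":0,"wz":0,"dx":0,"dy":3.7,"dz":1.5,"fingers":1}]';python3 -m inch '[{"wx":0,"wy":0,"wz":0,"dx":0,"dy":3.7,"dz":1.5,"fingers":1},{"wx":0,"wy":0,"wz":0,"dx":0,"dy":3.7,"dz":1.5,"fingers":1},{"wx":0,"wy":0,"wz":0,"dx":0,"dy":3.7,"dz":1.5,"fingers":1},{"wx":0,"wy":0,"wz":0,"dx":0,"dy":3.7,"dz":1.5,"fingers":1},{"wx":0,"wy":0,"wz":0,"dx":0,"dy":0,"dz":0,"fingers":1}]'; python3 -c "
from h import *
im,d=grab_frame('side');p=[449,-73,40]
u,v=proj('side',p)[0].astype(int);cv2.imwrite('pics/g7.png',cv2.resize(im[v-50:v+50,u-50:u+50,::-1],(500,500),interpolation=cv2.INTER_CUBIC))
im,d=grab_frame('top');print(canpos(im,'top',(449,-73)))
cv2.imwrite('pics/g7t.png',im[100:400,100:500,::-1])
go(449,-73,60)"
```

```text
clock: 13.33
ee_pos: [375.0, -273.9, 96.9]
ee_rot: [-0.002, 1.565, -0.006]
contact_force: [1.1, 0.3, -0.5]
gripper_width: 0.226
clock: 13.75
ee_pos: [435.1, -118.2, 92.7]
ee_rot: [-0.004, 1.57, 0.005]
contact_force: [1.1, -0.4, -1.6]
gripper_width: 0.227
(array([449.8462851 , -53.89869785,   8.86300462]), np.int64(112))
pos [ 433.9 -122.1   92.5] need cm tool [3.25 4.91 1.53] F [-0.9 -0.8 -0.7] w 0.225 t 13.8
```

View pics/g7.png

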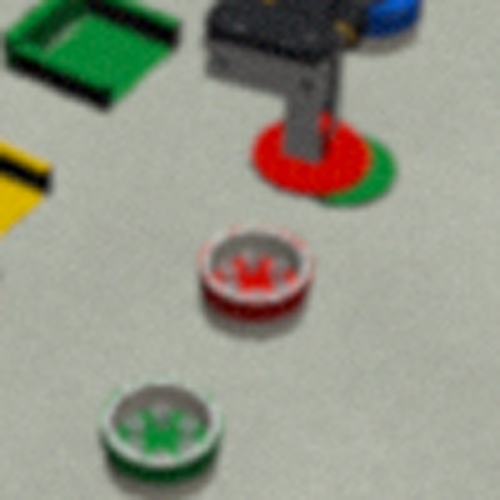

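View pics/g7t.png

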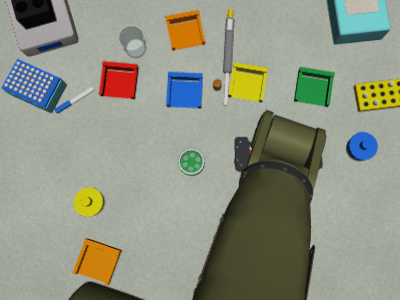

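```bash
python3 -m inch '[{"wx":0,"wy":0,"wz":0,"dx":0,"dy":2.5,"dz":0.8,"fingers":1},{"wx":0,"wy":0,"wz":0,"dx":0.8,"dy":2.4,"dz":0.7,"fingers":1},{"wx":0,"wy":0,"wz":0,"dx":1.3,"dy":0,"dz":0,"fingers":1},{"wx":0,"wy":0,"wz":0,"dx":1,"dy":0,"dz":0,"fingers":1},{"wx":0,"wy":0,"wz":0,"dx":0,"dy":0,"dz":0,"fingers":1}]'; python3 -c "
from h import *
go(449,-73,60)"
```

```text
clock: 14.27
ee_pos: [447.3, -75.0, 59.7]
ee_rot: [0.001, 1.574, 0.0]
contact_force: [-0.2, -0.2, -0.4]
gripper_width: 0.226
pos [447.3 -75.   59.7] need cm tool [-0.03  0.2   0.17] F [-0.2 -0.2 -0.4] w 0.226 t 14.3
```

```bash
python3 -m inch '[{"wx":0,"wy":0,"wz":0,"dx":0.2,"dy":0.2,"dz":0.15,"fingers":1},{"wx":0,"wy":0,"wz":0,"dx":0.4,"dy":0,"dz":0,"fingers":1},{"wx":0,"wy":0,"wz":0,"dx":0.4,"dy":0,"dz":0,"fingers":1},{"wx":0,"wy":0,"wz":0,"dx":0.3,"dy":0,"dz":0,"fingers":1},{"wx":0,"wy":0,"wz":0,"dx":0,"dy":0,"dz":0,"fingers":1}]'; python3 -c "
from h import *
go(449,-73,44)
im,d=grab_frame('side');p=[449,-73,40]
u,v=proj('side',p)[0].astype(int);cv2.imwrite('pics/g8.png',cv2.resize(im[v-50:v+50,u-50:u+50,::-1],(500,500),interpolation=cv2.INTER_CUBIC))
"
```

```text
clock: 14.68
ee_pos: [449.7, -72.3, 48.0]
ee_rot: [-0.0, 1.571, 0.0]
contact_force: [-0.8, -0.2, -0.5]
gripper_width: 0.225
pos [449.7 -72.3  48. ] need cm tool [ 0.4  -0.07 -0.07] F [-0.8 -0.2 -0.5] w 0.225 t 14.7
```

View pics/g8.png

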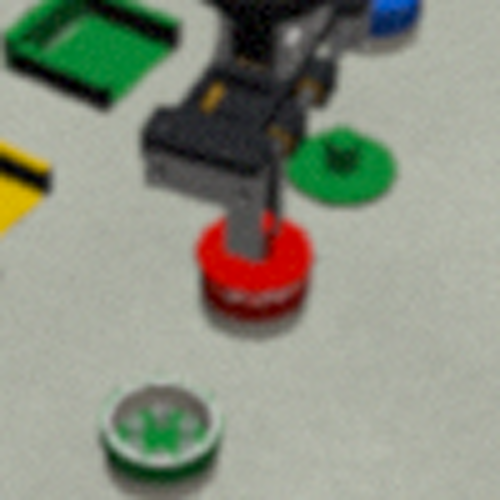

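Aligned. Lower, release, lift off towards the green lid.

```bash
python3 -m inch '[{"wx":0,"wy":0,"wz":0,"dx":0.2,"dy":0,"dz":0,"fingers":1},{"wx":0,"wy":0,"wz":0,"dx":0.2,"dy":0,"dz":0,"fingers":1},{"wx":0,"wy":0,"wz":0,"dx":0,"dy":0,"dz":0,"fingers":1},{"wx":0,"wy":0,"wz":0,"dx":0,"dy":0,"dz":0,"fingers":1}]'; python3 -c "
from h import *
go(449,-73,44)
"
```

```text
clock: 15.07
ee_pos: [450.0, -72.2, 44.4]
ee_rot: [-0.001, 1.571, 0.001]
contact_force: [-0.3, -0.6, -0.0]
gripper_width: 0.226
pos [450.  -72.2  44.4] need cm tool [ 0.04 -0.08 -0.1 ] F [-0.3 -0.6 -0. ] w 0.226 t 15.1
```

```bash
python3 -m inch '[{"wx":0,"wy":0,"wz":0,"dx":0.05,"dy":0,"dz":0,"fingers":1},{"wx":0,"wy":0,"wz":0,"dx":0,"dy":0,"dz":0,"fingers":0.5},{"wx":0,"wy":0,"wz":0,"dx":0,"dy":0,"dz":0,"fingers":0.5},{"wx":0,"wy":0,"wz":0,"dx":0,"dy":0,"dz":0,"fingers":0.5},{"wx":0,"wy":0,"wz":0,"dx":0,"dy":0,"dz":0,"fingers":0.5}]';python3 -m inch '[{"wx":0,"wy":0,"wz":0,"dx":0,"dy":0,"dz":0,"fingers":0.5},{"wx":0,"wy":0,"wz":0,"dx":-2,"dy":0,"dz":0,"fingers":0.5},{"wx":0,"wy":0,"wz":0,"dx":-3,"dy":-0.5,"dz":0,"fingers":0.5},{"wx":0,"wy":0,"wz":0,"dx":0,"dy":-4,"dz":-0.3,"fingers":0.5},{"wx":0,"wy":0,"wz":0,"dx":0,"dy":-4,"dz":-0.3,"fingers":0.5}]'; python3 -c "
from h import *
im,d=grab_frame('side');p=[449,-73,40]
u,v=proj('side',p)[0].astype(int);cv2.imwrite('pics/g9.png',cv2.resize(im[v-50:v+50,u-50:u+50,::-1],(500,500),interpolation=cv2.INTER_CUBIC))
go(442.2,-197.4,16.5)"
```

```text
clock: 15.48
ee_pos: [450.1, -72.2, 44.0]
ee_rot: [-0.0, 1.571, 0.0]
contact_force: [0.1, 0.1, 1.1]
gripper_width: 0.472
clock: 15.9
ee_pos: [444.9, -157.6, 95.6]
ee_rot: [-0.004, 1.568, 0.002]
contact_force: [1.6, 0.6, -0.1]
gripper_width: 0.496
pos [ 444.  -163.7   95. ] need cm tool [ 7.86 -3.35 -0.19] F [-0.1 -3.2 -0.7] w 0.502 t 15.9
```

View pics/g9.png

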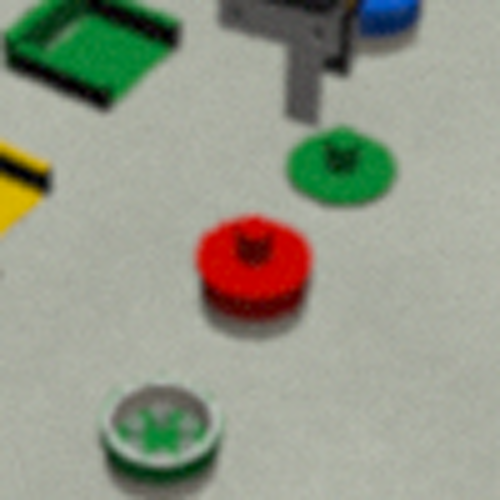

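Red is seated (crop (255,262)). Green lid next.

```bash
python3 -m inch '[{"wx":0,"wy":0,"wz":0,"dx":1.5,"dy":-2.6,"dz":-0.2,"fingers":0.5},{"wx":0,"wy":0,"wz":0,"dx":1.5,"dy":0,"dz":0,"fingers":0.5},{"wx":0,"wy":0,"wz":0,"dx":0,"dy":0,"dz":0,"fingers":0.5},{"wx":0,"wy":0,"wz":0,"dx":0,"dy":0,"dz":0,"fingers":0.5}]'; python3 -c "
from h import *
go(442,-197.2,16.5)"
```

```text
clock: 16.28
ee_pos: [441.7, -182.9, 63.7]
ee_rot: [0.0, 1.572, 0.001]
contact_force: [0.2, 0.4, 0.5]
gripper_width: 0.5
pos [ 441.7 -182.9   63.7] need cm tool [ 4.72 -1.43  0.04] F [0.2 0.4 0.5] w 0.5 t 16.3
```

```bash
python3 -m inch '[{"wx":0,"wy":0,"wz":0,"dx":0.5,"dy":-1.4,"dz":0,"fingers":0.5},{"wx":0,"wy":0,"wz":0,"dx":1.5,"dy":0,"dz":0,"fingers":0.5},{"wx":0,"wy":0,"wz":0,"dx":1.5,"dy":0,"dz":0,"fingers":0.5},{"wx":0,"wy":0,"wz":0,"dx":1.2,"dy":0,"dz":0,"fingers":0.5},{"wx":0,"wy":0,"wz":0,"dx":0,"dy":0,"dz":0,"fingers":0.5}]';python3 -m inch '[{"wx":0,"wy":0,"wz":0,"dx":0,"dy":0,"dz":0,"fingers":0.5},{"wx":0,"wy":0,"wz":0,"dx":0,"dy":0,"dz":0,"fingers":1},{"wx":0,"wy":0,"wz":0,"dx":0,"dy":0,"dz":0,"fingers":1},{"wx":0,"wy":0,"wz":0,"dx":0,"dy":0,"dz":0,"fingers":1},{"wx":0,"wy":0,"wz":0,"dx":0,"dy":0,"dz":0,"fingers":1}]' 25; python3 -c "
from h import *
go(442.2,-197.4,16.5)
im,d=grab_frame('top');print(canpos(im,'top',(447.7,65)))"
```

```text
clock: 16.7
ee_pos: [441.7, -196.2, 16.0]
ee_rot: [-0.0, 1.573, 0.002]
contact_force: [0.7, 0.1, -1.5]
gripper_width: 0.501
clock: 17.12
ee_pos: [442.4, -197.2, 17.5]
ee_rot: [-0.001, 1.57, 0.0]
contact_force: [0.1, 0.5, -0.1]
gripper_width: 0.254
pos [ 442.4 -197.2   17.5] need cm tool [ 0.1  -0.02 -0.02] F [ 0.1  0.5 -0.1] w 0.254 t 17.1
(array([447.59441783,  64.97593161,   0.50526828]), np.int64(65))
```

```bash
python3 -m inch '[{"wx":0,"wy":0,"wz":0,"dx":0,"dy":0,"dz":0,"fingers":1},{"wx":0,"wy":0,"wz":0,"dx":-2.5,"dy":0,"dz":0,"fingers":1},{"wx":0,"wy":0,"wz":0,"dx":-3.5,"dy":0,"dz":0,"fingers":1},{"wx":0,"wy":0,"wz":0,"dx":-3,"dy":2,"dz":0.1,"fingers":1},{"wx":0,"wy":0,"wz":0,"dx":0,"dy":4,"dz":0.1,"fingers":1}]';python3 -m inch '[{"wx":0,"wy":0,"wz":0,"dx":0,"dy":4,"dz":0.1,"fingers":1},{"wx":0,"wy":0,"wz":0,"dx":0,"dy":4,"dz":0.1,"fingers":1},{"wx":0,"wy":0,"wz":0,"dx":0,"dy":4,"dz":0.1,"fingers":1},{"wx":0,"wy":0,"wz":0,"dx":0,"dy":4,"dz":0,"fingers":1},{"wx":0,"wy":0,"wz":0,"dx":0,"dy":3,"dz":0,"fingers":1}]'; python3 -c "
from h import *
go(447.8,65,60)"
```

```text
clock: 17.58
ee_pos: [446.4, -139.5, 112.1]
ee_rot: [-0.001, 1.563, -0.005]
contact_force: [1.8, 0.8, -0.4]
gripper_width: 0.23
clock: 18.0
ee_pos: [446.5, 55.4, 107.1]
ee_rot: [-0.001, 1.571, 0.001]
contact_force: [0.8, -0.3, -0.8]
gripper_width: 0.225
pos [446.5  55.4 107.1] need cm tool [4.71 0.96 0.13] F [ 0.8 -0.3 -0.8] w 0.225 t 18.0
```

```bash
python3 -m inch '[{"wx":0,"wy":0,"wz":0,"dx":2,"dy":0,"dz":0,"fingers":1},{"wx":0,"wy":0,"wz":0,"dx":1.6,"dy":0,"dz":0,"fingers":1},{"wx":0,"wy":0,"wz":0,"dx":1,"dy":0,"dz":0,"fingers":1},{"wx":0,"wy":0,"wz":0,"dx":0,"dy":0,"dz":0,"fingers":1},{"wx":0,"wy":0,"wz":0,"dx":0,"dy":0,"dz":0,"fingers":1}]'; python3 -c "
from h import *
go(447.8,65,60)"
```

```text
clock: 18.42
ee_pos: [446.9, 52.5, 61.0]
ee_rot: [-0.0, 1.572, -0.0]
contact_force: [-0.1, -0.6, 0.2]
gripper_width: 0.227
pos [446.9  52.5  61. ] need cm tool [0.1  1.25 0.09] F [-0.1 -0.6  0.2] w 0.227 t 18.4
```

```bash
python3 -m inch '[{"wx":0,"wy":0,"wz":0,"dx":0,"dy":1.27,"dz":0.08,"fingers":1},{"wx":0,"wy":0,"wz":0,"dx":0,"dy":0,"dz":0,"fingers":1},{"wx":0,"wy":0,"wz":0,"dx":0.4,"dy":0,"dz":0,"fingers":1},{"wx":0,"wy":0,"wz":0,"dx":0.5,"dy":0,"dz":0,"fingers":1},{"wx":0,"wy":0,"wz":0,"dx":0.3,"dy":0,"dz":0,"fingers":1}]';python3 -m inch '[{"wx":0,"wy":0,"wz":0,"dx":0.2,"dy":0,"dz":0,"fingers":1},{"wx":0,"wy":0,"wz":0,"dx":0.2,"dy":0,"dz":0,"fingers":1},{"wx":0,"wy":0,"wz":0,"dx":0,"dy":0,"dz":0,"fingers":1},{"wx":0,"wy":0,"wz":0,"dx":0,"dy":0,"dz":0,"fingers":1}]'; python3 -c "
from h import *
go(447.8,65,44)
im,d=grab_frame('side');p=[449,65,40]
u,v=proj('side',p)[0].astype(int);cv2.imwrite('pics/g10.png',cv2.resize(im[v-50:v+50,u-50:u+50,::-1],(500,500),interpolation=cv2.INTER_CUBIC))
"
```

```text
clock: 18.83
ee_pos: [447.6, 65.1, 48.5]
ee_rot: [-0.0, 1.571, 0.0]
contact_force: [0.5, 0.5, 0.2]
gripper_width: 0.226
clock: 19.17
ee_pos: [447.7, 65.4, 44.9]
ee_rot: [-0.0, 1.571, 0.0]
contact_force: [1.2, -0.8, -0.4]
gripper_width: 0.228
pos [447.7  65.4  44.9] need cm tool [ 0.09 -0.04  0.01] F [ 1.2 -0.8 -0.4] w 0.228 t 19.2
```

View pics/g10.png

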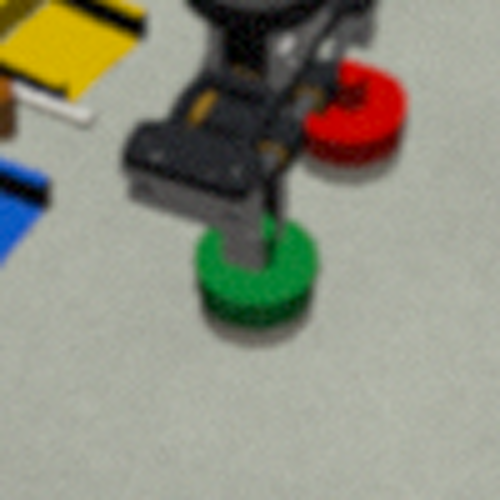

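```bash
python3 -m inch '[{"wx":0,"wy":0,"wz":0,"dx":0.1,"dy":0,"dz":0,"fingers":1},{"wx":0,"wy":0,"wz":0,"dx":0,"dy":0,"dz":0,"fingers":0.5},{"wx":0,"wy":0,"wz":0,"dx":0,"dy":0,"dz":0,"fingers":0.5},{"wx":0,"wy":0,"wz":0,"dx":0,"dy":0,"dz":0,"fingers":0.5},{"wx":0,"wy":0,"wz":0,"dx":0,"dy":0,"dz":0,"fingers":0.5}]';python3 -m inch '[{"wx":0,"wy":0,"wz":0,"dx":0,"dy":0,"dz":0,"fingers":0.5},{"wx":0,"wy":0,"wz":0,"dx":-2,"dy":0,"dz":0,"fingers":0.5},{"wx":0,"wy":0,"wz":0,"dx":-3,"dy":1,"dz":-1,"fingers":0.5},{"wx":0,"wy":0,"wz":0,"dx":-2,"dy":2.5,"dz":-2,"fingers":0.5},{"wx":0,"wy":0,"wz":0,"dx":-2,"dy":3,"dz":-2,"fingers":0.5}]';python3 -m inch '[{"wx":0,"wy":0,"wz":0,"dx":0,"dy":3,"dz":-2,"fingers":0.5},{"wx":0,"wy":0,"wz":0,"dx":0,"dy":3,"dz":0,"fingers":0.5},{"wx":0,"wy":0,"wz":0,"dx":0,"dy":1,"dz":0,"fingers":0.5},{"wx":0,"wy":0,"wz":0,"dx":0,"dy":0,"dz":0,"fingers":0.5},{"wx":0,"wy":0,"wz":0,"dx":0,"dy":0,"dz":0,"fingers":0.5}]'
python3 - <<'E'
from h import *
P=dict(red=(449,-73),green=(448,65),blue=(480,-355),yellow=(352.5,311))
for cam in ['top','side']:
    im,d=grab_frame(cam);cv2.imwrite(f'pics/a_{cam}.png',im[:,:,::-1])
    for c in P:
        b,r=lidpos(im,c,cam,P[c],z=39);print(cam,c,b.round(1),round(r,1))
E
```

```text
clock: 19.63
ee_pos: [447.8, 65.5, 44.0]
ee_rot: [-0.001, 1.571, 0.001]
contact_force: [-0.9, -0.2, 0.6]
gripper_width: 0.474
clock: 20.05
ee_pos: [397.3, 130.4, 135.1]
ee_rot: [0.001, 1.57, -0.001]
contact_force: [-0.3, 0.5, 0.7]
gripper_width: 0.501
clock: 20.47
ee_pos: [377.6, 200.2, 133.7]
ee_rot: [-0.002, 1.571, 0.001]
contact_force: [-0.5, -0.6, 0.6]
gripper_width: 0.497
top red [449.6 -72.7] 33.7
top green [447.3  65. ] 32.8
top blue [ 480.1 -354.8] 34.2
top yellow [353.  296.1] 10.9
side red [nan nan] 0
side green [nan nan] 0
side blue [nan nan] 0
side yellow [350.  314.9] 34.1
```

View pics/a_top.png

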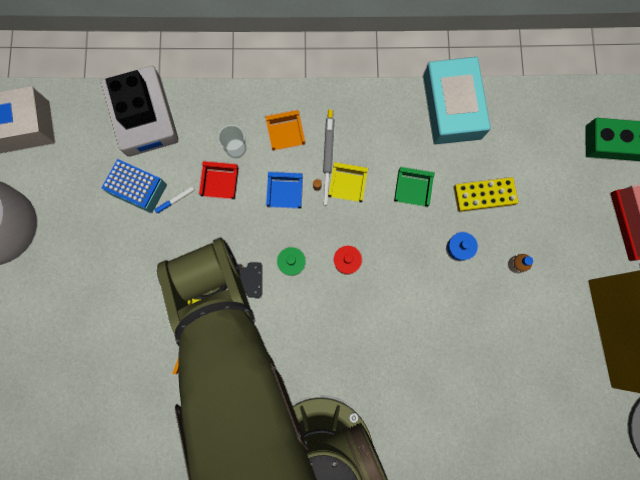

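View pics/a_side.png

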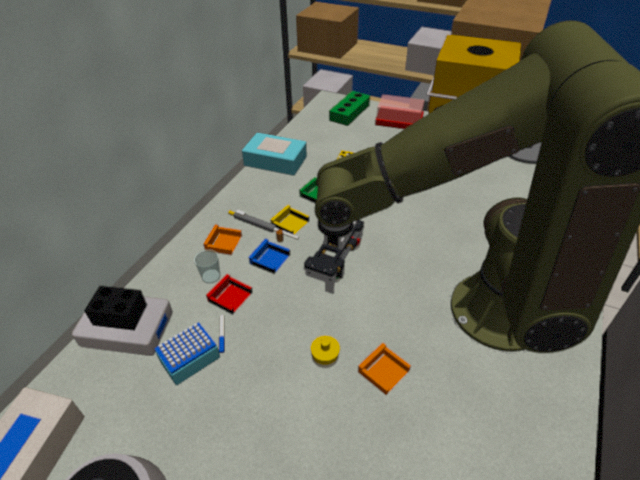

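```bash
cat > dock.py <<'E'
from h import *
S=4
def box(x0,x1,y0,y1,z0,z1): return np.array([[x,y,z] for x in(x0,x1) for y in(y0,y1) for z in(z0,z1)],float)
def render(cam,p,u0,v0,n):
    x,y,a=p; c,s=np.cos(a),np.sin(a); T=np.array([[c,-s,0],[s,c,0],[0,0,1]])
    M=np.zeros((n*S,n*S),np.uint8)
    def hull(P,val):
        q=proj(cam,P@T.T+[x,y,0]); q=(q+0.5-[u0,v0])*S
        cv2.fillConvexPoly(M,cv2.convexHull(np.round(q).astype(np.int32)),val)
    hull(box(-41,32,-36,36,0,0.5),255)
    for sgn in(-1,1):
        hull(box(-41,39,min(sgn*36,sgn*44),max(sgn*36,sgn*44),0,20),0)
    hull(box(32,39,-44,44,0,30),255)
    for sgn in(-1,1): hull(box(-41,39,min(sgn*36,sgn*44),max(sgn*36,sgn*44),21,22),255)
    return cv2.resize(M,(n,n),interpolation=cv2.INTER_AREA)/255.
def fit(im,cam,c,p0):
    u,v=proj(cam,[p0[0],p0[1],10])[0].astype(int); n=60; u0,v0=u-30,v-30
    m=cmask(im,c,100)[v0:v0+n,u0:u0+n].astype(float)
    m=cv2.GaussianBlur(m,(0,0),0.7)
    f=lambda p:((cv2.GaussianBlur(render(cam,p,u0,v0,n),(0,0),0.7)-m)**2).sum()
    best=None
    for a in(-0.2,0,0.2):
        r=minimize(f,[p0[0],p0[1],a],method='Nelder-Mead',options=dict(initial_simplex=np.array([[p0[0],p0[1],a],[p0[0]+6,p0[1],a],[p0[0],p0[1]+6,a],[p0[0],p0[1],a+.1]]),xatol=.05,fatol=.01))
        if best is None or r.fun<best.fun: best=r
    return best,m,render(cam,best.x,u0,v0,n)
if __name__=='__main__':
    D=dict(red=(660,250),blue=(632,82),yellow=(650,-79),green=(638,-246))
    for cam in['top','side']:
        im,_=grab_frame(cam);B=[]
        for c in D:
            if cam=='side' and c=='green': continue
            r,m,q=fit(im,cam,c,D[c]);print(cam,c,r.x[:2].round(1),'yaw deg',np.degrees(r.x[2]).round(1),round(r.fun,1))
            B.append(np.vstack([m,q]))
        cv2.imwrite(f'pics/dk_{cam}.png',cv2.resize(np.hstack(B)*255,None,fx=3,fy=3))
E
python3 dock.py
```

```text
top red [661.7 249.8] yaw deg -5.4 29.0
top blue [634.8  82.5] yaw deg -2.9 33.3Traceback (most recent call last):
  File "dock.py", line 32, in <module>
    r,m,q=fit(im,cam,c,D[c]);print(cam,c,r.x[:2].round(1),'yaw deg',np.degrees(r.x[2]).round(1),round(r.fun,1))
          ~~~^^^^^^^^^^^^^^^
  File "dock.py", line 23, in fit
    r=minimize(f,[p0[0],p0[1],a],method='Nelder-Mead',options=dict(initial_simplex=np.array([[p0[0],p0[1],a],[p0[0]+6,p0[1],a],[p0[0],p0[1]+6,a],[p0[0],p0[1],a+.1]]),xatol=.05,fatol=.01))
    res = _minimize_neldermead(fun, x0, args, callback, bounds=bounds,
                               **options)
    fxcc = func(xcc)
    fx = function(np.copy(x), *(wrapper_args + args))
  File "dock.py", line 20, in <lambda>
    f=lambda p:((cv2.GaussianBlur(render(cam,p,u0,v0,n),(0,0),0.7)-m)**2).sum()
                                  ~~~~~~^^^^^^^^^^^^^^^
  File "dock.py", line 14, in render
    for sgn in(-1,1): hull(box(-41,39,min(sgn*36,sgn*44),max(sgn*36,sgn*44),21,22),255)
                      ~~~~^^^^^^^^^^^^^^^^^^^^^^^^^^^^^^^^^^^^^^^^^^^^^^^^^^^^^^^^^^^^^
  File "dock.py", line 8, in hull
    q=proj(cam,P@T.T+[x,y,0]); q=(q+0.5-[u0,v0])*S
  File "h.py", line 11, in proj
    c=get_calibration(cam); R=Rn.from_rotvec(c['orientation']).as_matrix()
ValueError: time passes only in moves, steps and waits
```

```bash
sed -i 's/get_calibration(cam)/cal(cam)/' h.py; sed -i '4i import functools\n@functools.lru_cache\ndef cal(cam): return get_calibration(cam)' h.py; python3 dock.py
```

```text
top red [662.3 249.9] yaw deg -4.7 28.0
top blue [634.7  82.5] yaw deg -3.0 35.4
top yellow [654.1 -79.2] yaw deg -10.5 39.4
top green [ 640.  -247.4] yaw deg -10.4 96.0
side red [661.8 249.5] yaw deg -7.3 31.6
side blue [633.6  82.9] yaw deg -3.8 23.3
side yellow [653.1 -79.5] yaw deg -10.9 59.8[ WARN:0@1.703] global loadsave.cpp:1063 imwrite_ Unsupported depth image for selected encoder is fallbacked to CV_8U.
```

View pics/dk_top.png

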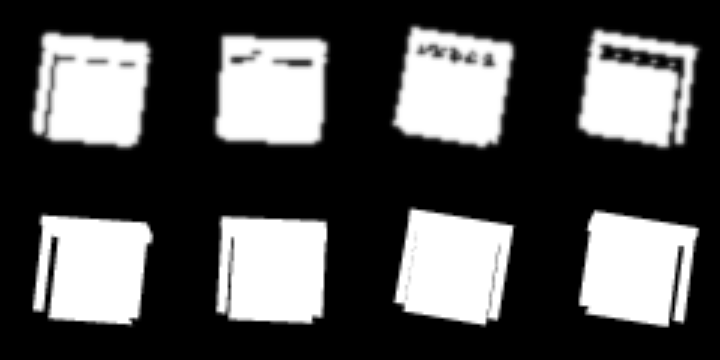

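View pics/dk_side.png

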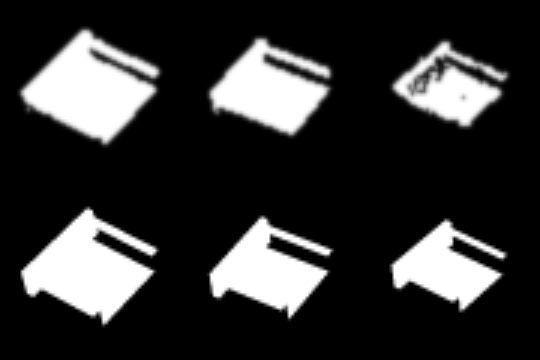

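```bash
python3 -m inch '[{"wx":0,"wy":0,"wz":0,"dx":0.5,"dy":-3.3,"dz":1.75,"fingers":0.5},{"wx":0,"wy":0,"wz":0,"dx":1,"dy":-3.4,"dz":1.75,"fingers":0.5},{"wx":0,"wy":0,"wz":0,"dx":1,"dy":-3.4,"dz":1.75,"fingers":0.5},{"wx":0,"wy":0,"wz":0,"dx":1,"dy":-3.4,"dz":1.75,"fingers":0.5},{"wx":0,"wy":0,"wz":0,"dx":1,"dy":0,"dz":0,"fingers":0.5}]';python3 -m inch '[{"wx":0,"wy":0,"wz":0,"dx":0.3,"dy":0,"dz":0,"fingers":0.5},{"wx":0,"wy":0,"wz":0,"dx":0,"dy":0,"dz":0,"fingers":0.5},{"wx":0,"wy":0,"wz":0,"dx":0,"dy":0,"dz":0,"fingers":0.5}]';python3 -c "
from h import *
go(447.3,65.2,44.5)"
```

```text
clock: 21.13
ee_pos: [449.9, 60.5, 88.6]
ee_rot: [0.003, 1.57, -0.004]
contact_force: [0.1, 0.6, -0.9]
gripper_width: 0.5
clock: 21.38
ee_pos: [447.5, 66.1, 86.2]
ee_rot: [-0.001, 1.571, 0.001]
contact_force: [0.2, 0.1, 0.4]
gripper_width: 0.501
pos [447.5  66.1  86.2] need cm tool [ 4.17 -0.09 -0.02] F [0.2 0.1 0.4] w 0.501 t 21.4
```

```bash
python3 -m inch '[{"wx":0,"wy":0,"wz":0,"dx":1.5,"dy":-0.1,"dz":0,"fingers":0.5},{"wx":0,"wy":0,"wz":0,"dx":1.5,"dy":0,"dz":0,"fingers":0.5},{"wx":0,"wy":0,"wz":0,"dx":1.1,"dy":0,"dz":0,"fingers":0.5},{"wx":0,"wy":0,"wz":0,"dx":0,"dy":0,"dz":0,"fingers":0.5},{"wx":0,"wy":0,"wz":0,"dx":0,"dy":0,"dz":0,"fingers":0.5}]';python3 -m inch '[{"wx":0,"wy":0,"wz":0,"dx":0,"dy":0,"dz":0,"fingers":1},{"wx":0,"wy":0,"wz":0,"dx":0,"dy":0,"dz":0,"fingers":1},{"wx":0,"wy":0,"wz":0,"dx":0,"dy":0,"dz":0,"fingers":1},{"wx":0,"wy":0,"wz":0,"dx":0,"dy":0,"dz":0,"fingers":1},{"wx":0,"wy":0,"wz":0,"dx":0,"dy":0,"dz":0,"fingers":1}]' 30;python3 -c "
from h import *
go(541.6,65.2,44.5)"
```

```text
clock: 21.8
ee_pos: [447.6, 65.3, 45.5]
ee_rot: [-0.002, 1.571, 0.002]
contact_force: [0.1, -0.5, 0.3]
gripper_width: 0.505
clock: 22.22
ee_pos: [448.0, 64.6, 45.4]
ee_rot: [-0.0, 1.57, 0.001]
contact_force: [-1.5, 0.6, 4.7]
gripper_width: 0.228
pos [448.   64.6  45.4] need cm tool [0.09 0.05 9.36] F [-1.5  0.6  4.7] w 0.228 t 22.2
```

```bash
python3 -m inch '[{"wx":0,"wy":0,"wz":0,"dx":-0.05,"dy":0,"dz":0.8,"fingers":1},{"wx":0,"wy":0,"wz":0,"dx":0,"dy":0,"dz":1.6,"fingers":1},{"wx":0,"wy":0,"wz":0,"dx":0,"dy":0,"dz":2,"fingers":1},{"wx":0,"wy":0,"wz":0,"dx":0,"dy":0,"dz":2,"fingers":1},{"wx":0,"wy":0,"wz":0,"dx":0,"dy":0,"dz":1.4,"fingers":1}]';python3 -m inch '[{"wx":0,"wy":0,"wz":0,"dx":0,"dy":-0.3,"dz":1,"fingers":1},{"wx":0,"wy":0,"wz":0,"dx":0,"dy":-0.7,"dz":0.5,"fingers":1},{"wx":0,"wy":0,"wz":0,"dx":0,"dy":-1.3,"dz":0,"fingers":1},{"wx":0,"wy":0,"wz":0,"dx":0,"dy":-2,"dz":0,"fingers":1},{"wx":0,"wy":0,"wz":0,"dx":0,"dy":-2,"dz":0,"fingers":1}]';python3 -c "
from h import *
go(541.6,-229.3,44.5)
im,d=grab_frame('side');cv2.imwrite('pics/s1.png',im[150:350,200:500,::-1])"
```

```text
clock: 22.63
ee_pos: [526.9, 64.5, 45.4]
ee_rot: [-0.0, 1.571, 0.0]
contact_force: [-2.2, -0.6, 0.9]
gripper_width: 0.228
clock: 23.05
ee_pos: [540.4, 0.6, 45.3]
ee_rot: [-0.001, 1.571, 0.001]
contact_force: [0.7, 1.4, -0.2]
gripper_width: 0.225
pos [540.4   0.6  45.3] need cm tool [  0.08 -22.99   0.09] F [ 0.7  1.4 -0.2] w 0.225 t 23.1
```

View pics/s1.png

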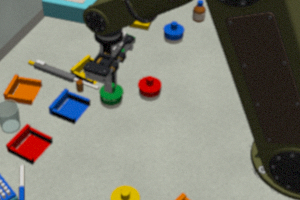

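```bash
python3 -m inch '[{"wx":0,"wy":0,"wz":0,"dx":0,"dy":-2.5,"dz":0,"fingers":1},{"wx":0,"wy":0,"wz":0,"dx":0,"dy":-2.5,"dz":0,"fingers":1},{"wx":0,"wy":0,"wz":0,"dx":0,"dy":-2.5,"dz":0,"fingers":1},{"wx":0,"wy":0,"wz":0,"dx":0,"dy":-2.5,"dz":0,"fingers":1},{"wx":0,"wy":0,"wz":0,"dx":0,"dy":-2.5,"dz":0,"fingers":1}]';python3 -m inch '[{"wx":0,"wy":0,"wz":0,"dx":0,"dy":-2.5,"dz":0,"fingers":1},{"wx":0,"wy":0,"wz":0,"dx":0,"dy":-2.5,"dz":0,"fingers":1},{"wx":0,"wy":0,"wz":0,"dx":0,"dy":-2,"dz":0,"fingers":1},{"wx":0,"wy":0,"wz":0,"dx":0,"dy":-1,"dz":0,"fingers":1},{"wx":0,"wy":0,"wz":0,"dx":0,"dy":-0.3,"dz":0,"fingers":1}]';python3 -m inch '[{"wx":0,"wy":0,"wz":0,"dx":0,"dy":0,"dz":0,"fingers":1},{"wx":0,"wy":0,"wz":0,"dx":0,"dy":0,"dz":0,"fingers":1}]';python3 -c "
from h import *
go(541.6,-229.3,44.5)"
```

```text
clock: 23.52
ee_pos: [540.4, -124.7, 45.6]
ee_rot: [-0.0, 1.571, 0.0]
contact_force: [-0.1, 2.4, 1.2]
gripper_width: 0.227
clock: 23.93
ee_pos: [540.5, -207.7, 45.5]
ee_rot: [0.001, 1.571, -0.001]
contact_force: [-0.5, 3.9, 3.3]
gripper_width: 0.227
clock: 24.1
ee_pos: [540.9, -206.0, 45.5]
ee_rot: [-0.001, 1.571, 0.0]
contact_force: [-0.2, -1.0, 0.8]
gripper_width: 0.23
pos [ 540.9 -206.    45.5] need cm tool [ 0.1  -2.33  0.07] F [-0.2 -1.   0.8] w 0.23 t 24.1
```

```bash
python3 -m inch '[{"wx":0,"wy":0,"wz":0,"dx":0,"dy":-1.2,"dz":0,"fingers":1},{"wx":0,"wy":0,"wz":0,"dx":0,"dy":-1.1,"dz":0,"fingers":1},{"wx":0,"wy":0,"wz":0,"dx":0,"dy":-0.1,"dz":0.5,"fingers":1},{"wx":0,"wy":0,"wz":0,"dx":0,"dy":-0.18,"dz":0.98,"fingers":1},{"wx":0,"wy":0,"wz":0,"dx":0,"dy":-0.09,"dz":0.49,"fingers":1}]';python3 -m inch '[{"wx":0,"wy":0,"wz":0,"dx":0,"dy":0,"dz":0,"fingers":1},{"wx":0,"wy":0,"wz":0,"dx":0,"dy":0,"dz":0,"fingers":1}]';python3 -c "
from h import *
go(640,-247.4,44.5)
im,d=grab_frame('top');cv2.imwrite('pics/s2.png',cv2.resize(im[150:290,340:500,::-1],None,fx=4,fy=4,interpolation=cv2.INTER_CUBIC))
im,d=grab_frame('side');cv2.imwrite('pics/s2s.png',cv2.resize(im[140:280,250:410,::-1],None,fx=4,fy=4,interpolation=cv2.INTER_CUBIC))"
```

```text
clock: 24.52
ee_pos: [561.2, -233.1, 45.2]
ee_rot: [-0.0, 1.571, 0.0]
contact_force: [-3.4, 0.1, 0.8]
gripper_width: 0.226
clock: 24.68
ee_pos: [560.7, -232.8, 45.1]
ee_rot: [-0.001, 1.571, 0.001]
contact_force: [0.1, -1.0, -0.1]
gripper_width: 0.224
pos [ 560.7 -232.8   45.1] need cm tool [ 0.06 -1.46  7.93] F [ 0.1 -1.  -0.1] w 0.224 t 24.7
```

View pics/s2s.png

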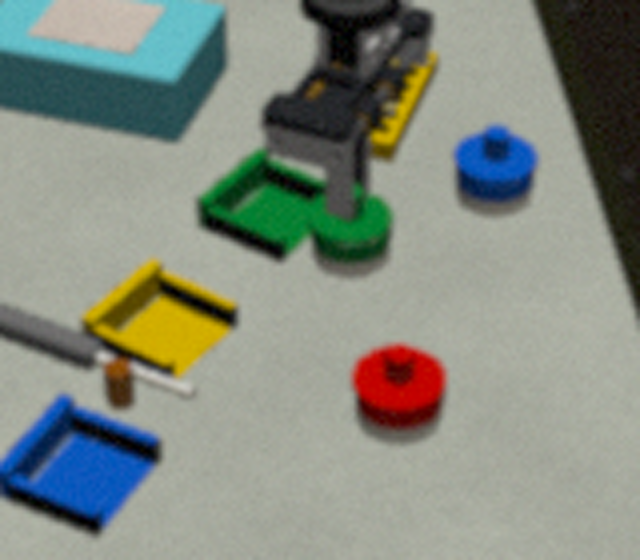

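View pics/s2.png

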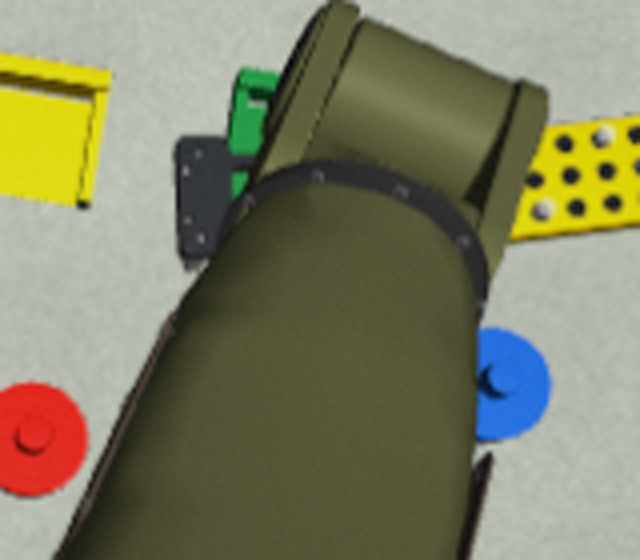

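```bash
python3 -m inch '[{"wx":0,"wy":0,"wz":0,"dx":0,"dy":-0.13,"dz":0.7,"fingers":1},{"wx":0,"wy":0,"wz":0,"dx":0,"dy":-0.26,"dz":1.4,"fingers":1},{"wx":0,"wy":0,"wz":0,"dx":0,"dy":-0.28,"dz":1.5,"fingers":1},{"wx":0,"wy":0,"wz":0,"dx":0,"dy":-0.28,"dz":1.5,"fingers":1},{"wx":0,"wy":0,"wz":0,"dx":0,"dy":-0.28,"dz":1.4,"fingers":1}]';python3 -m inch '[{"wx":0,"wy":0,"wz":0,"dx":0,"dy":-0.11,"dz":0.6,"fingers":1},{"wx":0,"wy":0,"wz":0,"dx":0,"dy":-0.05,"dz":0.3,"fingers":1},{"wx":0,"wy":0,"wz":0,"dx":0,"dy":0,"dz":0,"fingers":1},{"wx":0,"wy":0,"wz":0,"dx":0,"dy":0,"dz":0,"fingers":1}]';python3 -c "
from h import *
go(640,-247.4,44.5)"
```

```text
clock: 25.2
ee_pos: [626.4, -245.4, 45.4]
ee_rot: [-0.0, 1.571, 0.001]
contact_force: [-2.1, -0.4, 0.0]
gripper_width: 0.229
clock: 25.53
ee_pos: [634.4, -246.9, 45.3]
ee_rot: [-0.0, 1.571, 0.0]
contact_force: [0.3, 0.7, 0.1]
gripper_width: 0.231
pos [ 634.4 -246.9   45.3] need cm tool [ 0.08 -0.05  0.56] F [0.3 0.7 0.1] w 0.231 t 25.5
```

```bash
python3 -m inch '[{"wx":0,"wy":0,"wz":0,"dx":0,"dy":-0.05,"dz":0.3,"fingers":1},{"wx":0,"wy":0,"wz":0,"dx":0,"dy":0,"dz":0.3,"fingers":1},{"wx":0,"wy":0,"wz":0,"dx":0,"dy":0,"dz":0.1,"fingers":1},{"wx":0,"wy":0,"wz":0,"dx":0,"dy":0,"dz":0,"fingers":1},{"wx":0,"wy":0,"wz":0,"dx":0,"dy":0,"dz":0,"fingers":1}]';python3 -m inch '[{"wx":0,"wy":0,"wz":0,"dx":0,"dy":0,"dz":0.15,"fingers":1},{"wx":0,"wy":0,"wz":0,"dx":0,"dy":0,"dz":0,"fingers":1}]'; python3 -m inch '[{"wx":0,"wy":0,"wz":0,"dx":0,"dy":0,"dz":0.15,"fingers":1},{"wx":0,"wy":0,"wz":0,"dx":0,"dy":0,"dz":0,"fingers":1}]'
```

```text
clock: 25.95
ee_pos: [641.2, -247.5, 45.5]
ee_rot: [-0.0, 1.572, 0.001]
contact_force: [-5.4, 1.3, 2.1]
gripper_width: 0.226
clock: 26.12
ee_pos: [642.0, -247.1, 45.5]
ee_rot: [0.0, 1.574, 0.001]
contact_force: [-11.0, 2.9, 5.0]
gripper_width: 0.226
clock: 26.28
ee_pos: [643.2, -246.8, 45.4]
ee_rot: [0.001, 1.575, 0.002]
contact_force: [-14.3, 4.9, 6.8]
gripper_width: 0.228
```

```bash
python3 -m inch '[{"wx":0,"wy":0,"wz":0,"dx":0,"dy":0,"dz":-0.25,"fingers":1},{"wx":0,"wy":0,"wz":0,"dx":0,"dy":0,"dz":0,"fingers":0.5},{"wx":0,"wy":0,"wz":0,"dx":0,"dy":0,"dz":0,"fingers":0.5},{"wx":0,"wy":0,"wz":0,"dx":0,"dy":0,"dz":0,"fingers":0.5},{"wx":0,"wy":0,"wz":0,"dx":0,"dy":0,"dz":0,"fingers":0.5}]';python3 -m inch '[{"wx":0,"wy":0,"wz":0,"dx":0,"dy":0,"dz":0,"fingers":0.5},{"wx":0,"wy":0,"wz":0,"dx":-2,"dy":0,"dz":0,"fingers":0.5},{"wx":0,"wy":0,"wz":0,"dx":-2.5,"dy":1,"dz":-1,"fingers":0.5},{"wx":0,"wy":0,"wz":0,"dx":0,"dy":2.6,"dz":-3,"fingers":0.5},{"wx":0,"wy":0,"wz":0,"dx":0,"dy":2.6,"dz":-3,"fingers":0.5}]';python3 -m inch '[{"wx":0,"wy":0,"wz":0,"dx":0,"dy":2.6,"dz":-3,"fingers":0.5},{"wx":0,"wy":0,"wz":0,"dx":0,"dy":2.6,"dz":-3,"fingers":0.5},{"wx":0,"wy":0,"wz":0,"dx":0,"dy":2.6,"dz":-3,"fingers":0.5},{"wx":0,"wy":0,"wz":0,"dx":0,"dy":2,"dz":-2.4,"fingers":0.5},{"wx":0,"wy":0,"wz":0,"dx":0,"dy":0,"dz":0,"fingers":0.5}]';python3 -c "
from h import *
go(449.6,-72.7,44.5)
im,d=grab_frame('top');cv2.imwrite('pics/s3.png',im[120:360,100:500,::-1])
print(lidpos(im,'green','top',(640,-247),39))
im,d=grab_frame('side');cv2.imwrite('pics/s3s.png',cv2.resize(im[140:280,250:410,::-1],None,fx=4,fy=4,interpolation=cv2.INTER_CUBIC))"
```

```text
clock: 26.7
ee_pos: [642.4, -247.5, 45.6]
ee_rot: [-0.001, 1.57, 0.0]
contact_force: [0.2, 0.3, 1.3]
gripper_width: 0.473
clock: 27.12
ee_pos: [571.9, -185.4, 91.4]
ee_rot: [-0.001, 1.568, -0.001]
contact_force: [0.9, -0.3, -0.4]
gripper_width: 0.501
clock: 27.53
ee_pos: [454.6, -84.9, 90.4]
ee_rot: [-0.001, 1.572, 0.002]
contact_force: [0.0, -1.1, -0.5]
gripper_width: 0.496
pos [454.6 -84.9  90.4] need cm tool [ 4.59  1.21 -0.49] F [ 0.  -1.1 -0.5] w 0.496 t 27.5
(array([ 633.51529535, -242.14568657]), np.float64(48.11453597065786))
```

View pics/s3s.png

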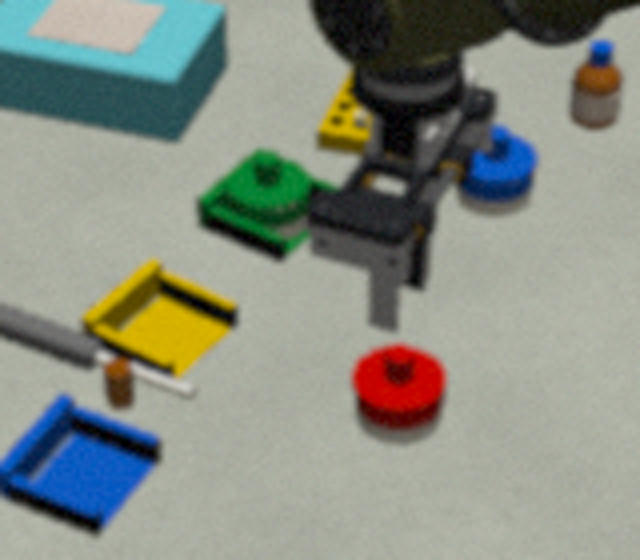

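View pics/s3.png

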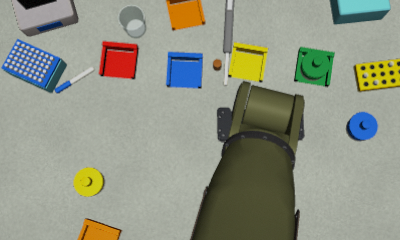

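```bash
python3 -m inch '[{"wx":0,"wy":0,"wz":0,"dx":0.5,"dy":0.8,"dz":-0.3,"fingers":0.5},{"wx":0,"wy":0,"wz":0,"dx":0,"dy":0,"dz":0,"fingers":0.5},{"wx":0,"wy":0,"wz":0,"dx":0,"dy":0,"dz":0,"fingers":0.5}]';python3 -c "
from h import *
go(449.6,-72.7,44.5)"
```

```text
clock: 27.88
ee_pos: [455.2, -79.6, 84.9]
ee_rot: [-0.0, 1.572, 0.001]
contact_force: [0.9, -0.7, -0.3]
gripper_width: 0.501
pos [455.2 -79.6  84.9] need cm tool [ 4.04  0.69 -0.56] F [ 0.9 -0.7 -0.3] w 0.501 t 27.9
```

```bash
python3 -m inch '[{"wx":0,"wy":0,"wz":0,"dx":0.5,"dy":0.7,"dz":-0.55,"fingers":0.5},{"wx":0,"wy":0,"wz":0,"dx":1.5,"dy":0,"dz":0,"fingers":0.5},{"wx":0,"wy":0,"wz":0,"dx":1.5,"dy":0,"dz":0,"fingers":0.5},{"wx":0,"wy":0,"wz":0,"dx":0.45,"dy":0,"dz":0,"fingers":0.5},{"wx":0,"wy":0,"wz":0,"dx":0,"dy":0,"dz":0,"fingers":0.5}]';python3 -m inch '[{"wx":0,"wy":0,"wz":0,"dx":0,"dy":0,"dz":0,"fingers":1},{"wx":0,"wy":0,"wz":0,"dx":0,"dy":0,"dz":0,"fingers":1},{"wx":0,"wy":0,"wz":0,"dx":0,"dy":0,"dz":0,"fingers":1},{"wx":0,"wy":0,"wz":0,"dx":0,"dy":0,"dz":0,"fingers":1},{"wx":0,"wy":0,"wz":0,"dx":0,"dy":0,"dz":0,"fingers":1}]' 30;python3 -c "
from h import *
go(540,-72.7,45)"
```

```text
clock: 28.3
ee_pos: [448.8, -72.3, 44.8]
ee_rot: [0.0, 1.573, 0.001]
contact_force: [0.0, -0.6, -0.7]
gripper_width: 0.498
clock: 28.72
ee_pos: [449.8, -72.6, 46.4]
ee_rot: [-0.0, 1.57, 0.0]
contact_force: [-1.4, 1.3, 3.3]
gripper_width: 0.223
pos [449.8 -72.6  46.4] need cm tool [ 0.15 -0.01  9.02] F [-1.4  1.3  3.3] w 0.223 t 28.7
```

```bash
python3 -m inch '[{"wx":0,"wy":0,"wz":0,"dx":-0.05,"dy":0.8,"dz":0.3,"fingers":1},{"wx":0,"wy":0,"wz":0,"dx":0,"dy":1.6,"dz":0.55,"fingers":1},{"wx":0,"wy":0,"wz":0,"dx":0,"dy":2.37,"dz":0.8,"fingers":1},{"wx":0,"wy":0,"wz":0,"dx":0,"dy":2.37,"dz":0.8,"fingers":1},{"wx":0,"wy":0,"wz":0,"dx":0,"dy":2.37,"dz":0.8,"fingers":1}]';python3 -m inch '[{"wx":0,"wy":0,"wz":0,"dx":0,"dy":2.5,"dz":0.85,"fingers":1},{"wx":0,"wy":0,"wz":0,"dx":0,"dy":2.5,"dz":0.85,"fingers":1},{"wx":0,"wy":0,"wz":0,"dx":0,"dy":2.5,"dz":0.85,"fingers":1},{"wx":0,"wy":0,"wz":0,"dx":0,"dy":2.5,"dz":0.85,"fingers":1},{"wx":0,"wy":0,"wz":0,"dx":0,"dy":2.5,"dz":0.85,"fingers":1}]';python3 -m inch '[{"wx":0,"wy":0,"wz":0,"dx":0,"dy":2.5,"dz":0.85,"fingers":1},{"wx":0,"wy":0,"wz":0,"dx":0,"dy":2.5,"dz":0.85,"fingers":1},{"wx":0,"wy":0,"wz":0,"dx":0,"dy":2,"dz":0.7,"fingers":1},{"wx":0,"wy":0,"wz":0,"dx":0,"dy":1,"dz":0.3,"fingers":1},{"wx":0,"wy":0,"wz":0,"dx":0,"dy":0,"dz":0,"fingers":1}]';python3 -c "
from h import *
go(562.5,260.1,45)"
```

```text
clock: 29.13
ee_pos: [482.3, 23.9, 46.6]
ee_rot: [-0.0, 1.571, -0.0]
contact_force: [-0.4, -1.6, 0.4]
gripper_width: 0.224
clock: 29.55
ee_pos: [524.5, 149.3, 46.5]
ee_rot: [-0.001, 1.571, 0.0]
contact_force: [-0.2, -3.0, 1.5]
gripper_width: 0.227
clock: 29.97
ee_pos: [551.5, 229.6, 46.5]
ee_rot: [-0.002, 1.57, 0.002]
contact_force: [0.4, 2.9, 3.0]
gripper_width: 0.222
pos [551.5 229.6  46.5] need cm tool [0.15 3.05 1.11] F [0.4 2.9 3. ] w 0.222 t 30.0
```

```bash
python3 -m inch '[{"wx":0,"wy":0,"wz":0,"dx":0,"dy":1.5,"dz":0.6,"fingers":1},{"wx":0,"wy":0,"wz":0,"dx":0,"dy":1.6,"dz":0.5,"fingers":1},{"wx":0,"wy":0,"wz":0,"dx":0,"dy":0,"dz":0.5,"fingers":1},{"wx":0,"wy":0,"wz":0,"dx":0,"dy":0,"dz":0,"fingers":1},{"wx":0,"wy":0,"wz":0,"dx":0,"dy":0,"dz":0,"fingers":1}]';python3 -c "
from h import *
go(662,249.7,45)
im,d=grab_frame('side');cv2.imwrite('pics/s4s.png',cv2.resize(im[210:350,180:340,::-1],None,fx=4,fy=4,interpolation=cv2.INTER_CUBIC))"
```

```text
clock: 30.38
ee_pos: [567.5, 257.8, 46.6]
ee_rot: [0.0, 1.57, 0.0]
contact_force: [0.5, 1.3, 2.9]
gripper_width: 0.225
pos [567.5 257.8  46.6] need cm tool [ 0.16 -0.81  9.45] F [0.5 1.3 2.9] w 0.225 t 30.4
```

View pics/s4s.png

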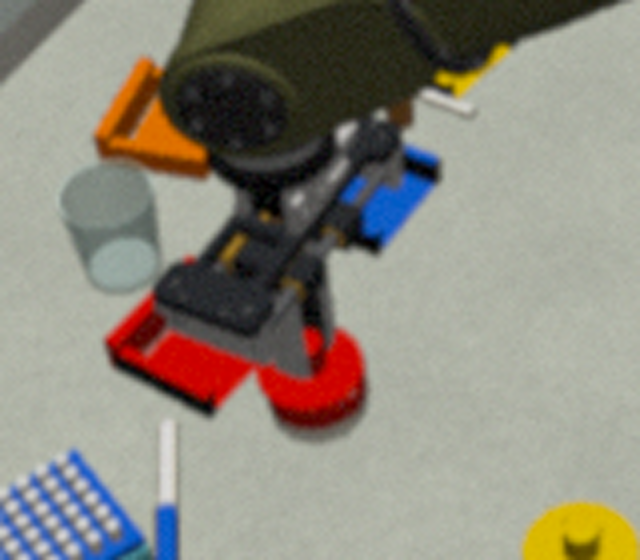

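```bash
python3 -m inch '[{"wx":0,"wy":0,"wz":0,"dx":0,"dy":0.1,"dz":0.6,"fingers":1},{"wx":0,"wy":0,"wz":0,"dx":0,"dy":-0.05,"dz":1.3,"fingers":1},{"wx":0,"wy":0,"wz":0,"dx":0,"dy":-0.16,"dz":1.6,"fingers":1},{"wx":0,"wy":0,"wz":0,"dx":0,"dy":-0.16,"dz":1.6,"fingers":1},{"wx":0,"wy":0,"wz":0,"dx":0,"dy":-0.16,"dz":1.6,"fingers":1}]';python3 -m inch '[{"wx":0,"wy":0,"wz":0,"dx":0,"dy":-0.14,"dz":1.2,"fingers":1},{"wx":0,"wy":0,"wz":0,"dx":0,"dy":-0.1,"dz":0.7,"fingers":1},{"wx":0,"wy":0,"wz":0,"dx":0,"dy":-0.05,"dz":0.3,"fingers":1},{"wx":0,"wy":0,"wz":0,"dx":0,"dy":0,"dz":0,"fingers":1},{"wx":0,"wy":0,"wz":0,"dx":0,"dy":0,"dz":0,"fingers":1}]';python3 -c "
from h import *
go(662,249.7,45)"
```

```text
clock: 30.85
ee_pos: [634.8, 253.5, 46.3]
ee_rot: [-0.001, 1.572, -0.0]
contact_force: [-3.6, 0.3, 2.7]
gripper_width: 0.225
clock: 31.27
ee_pos: [656.3, 251.0, 46.1]
ee_rot: [-0.001, 1.571, -0.0]
contact_force: [-0.5, 0.2, -0.6]
gripper_width: 0.225
pos [656.3 251.   46.1] need cm tool [ 0.11 -0.13  0.57] F [-0.5  0.2 -0.6] w 0.225 t 31.3
```

```bash
python3 -m inch '[{"wx":0,"wy":0,"wz":0,"dx":0,"dy":-0.1,"dz":0.3,"fingers":1},{"wx":0,"wy":0,"wz":0,"dx":0,"dy":0,"dz":0.3,"fingers":1},{"wx":0,"wy":0,"wz":0,"dx":0,"dy":0,"dz":0.15,"fingers":1},{"wx":0,"wy":0,"wz":0,"dx":0,"dy":0,"dz":0,"fingers":1},{"wx":0,"wy":0,"wz":0,"dx":0,"dy":0,"dz":0,"fingers":1}]';python3 -m inch '[{"wx":0,"wy":0,"wz":0,"dx":0,"dy":0,"dz":0.15,"fingers":1},{"wx":0,"wy":0,"wz":0,"dx":0,"dy":0,"dz":0,"fingers":1}]'
```

```text
clock: 31.68
ee_pos: [663.0, 250.5, 46.4]
ee_rot: [-0.001, 1.573, 0.0]
contact_force: [-10.2, -0.9, 5.4]
gripper_width: 0.223
clock: 31.85
ee_pos: [663.7, 250.6, 46.7]
ee_rot: [-0.001, 1.576, 0.0]
contact_force: [-16.4, -1.3, 10.1]
gripper_width: 0.224
```

```bash
python3 -m inch '[{"wx":0,"wy":0,"wz":0,"dx":0,"dy":0,"dz":-0.25,"fingers":1},{"wx":0,"wy":0,"wz":0,"dx":0,"dy":0,"dz":0,"fingers":0.5},{"wx":0,"wy":0,"wz":0,"dx":0,"dy":0,"dz":0,"fingers":0.5},{"wx":0,"wy":0,"wz":0,"dx":0,"dy":0,"dz":0,"fingers":0.5},{"wx":0,"wy":0,"wz":0,"dx":0,"dy":0,"dz":0,"fingers":0.5}]';python3 -m inch '[{"wx":0,"wy":0,"wz":0,"dx":0,"dy":0,"dz":0,"fingers":0.5},{"wx":0,"wy":0,"wz":0,"dx":-2,"dy":0,"dz":0,"fingers":0.5},{"wx":0,"wy":0,"wz":0,"dx":-2.5,"dy":0.2,"dz":-1,"fingers":0.5},{"wx":0,"wy":0,"wz":0,"dx":0,"dy":0.7,"dz":-4,"fingers":0.5},{"wx":0,"wy":0,"wz":0,"dx":0,"dy":0.7,"dz":-4,"fingers":0.5}]';python3 -m inch '[{"wx":0,"wy":0,"wz":0,"dx":0,"dy":0.7,"dz":-4,"fingers":0.5},{"wx":0,"wy":0,"wz":0,"dx":0,"dy":0.7,"dz":-4,"fingers":0.5},{"wx":0,"wy":0,"wz":0,"dx":0,"dy":0.7,"dz":-4,"fingers":0.5},{"wx":0,"wy":0,"wz":0,"dx":0,"dy":0.7,"dz":-4,"fingers":0.5},{"wx":0,"wy":0,"wz":0,"dx":0,"dy":0.7,"dz":-3,"fingers":0.5}]';python3 -c "
from h import *
im,d=grab_frame('top');cv2.imwrite('pics/s5.png',im[120:360,100:500,::-1])
print(lidpos(im,'green','top',(640,-247),39))
im,d=grab_frame('side');cv2.imwrite('pics/s5s.png',cv2.resize(im[210:390,180:380,::-1],None,fx=3,fy=3,interpolation=cv2.INTER_CUBIC))
b=lidpos(im,'yellow','side',(352.5,311),39);print('yellow',b)
go(352.5,311,45)"
```

```text
clock: 32.27
ee_pos: [663.1, 250.4, 46.5]
ee_rot: [-0.0, 1.57, 0.0]
contact_force: [0.6, 0.2, 0.7]
gripper_width: 0.469
clock: 32.68
ee_pos: [572.9, 266.2, 92.5]
ee_rot: [0.002, 1.568, 0.0]
contact_force: [0.4, 1.5, -0.1]
gripper_width: 0.502
clock: 33.1
ee_pos: [380.2, 301.2, 91.5]
ee_rot: [-0.001, 1.571, 0.001]
contact_force: [0.3, -0.2, -0.3]
gripper_width: 0.496
(array([ 633.47220339, -242.25342635]), np.float64(48.093705436644996))
yellow (array([350.30718851, 315.00348541]), np.float64(34.48507267000551))
pos [379.7 302.   91.8] need cm tool [ 4.68  0.91 -2.71] F [ 0.3 -0.7 -0.4] w 0.499 t 33.2
```

View pics/s5s.png

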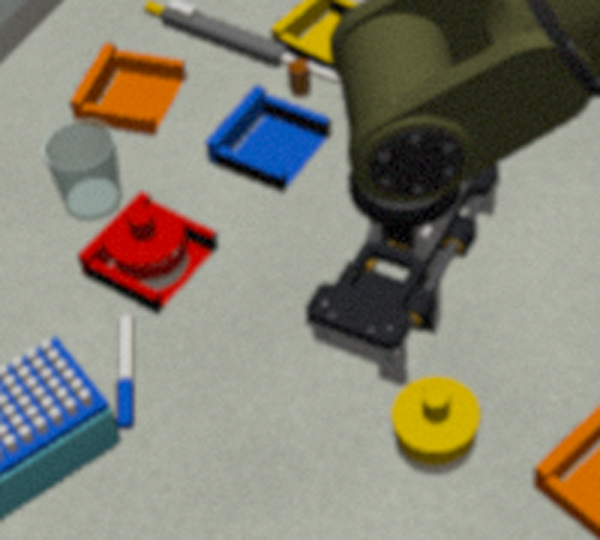

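View pics/s5.png

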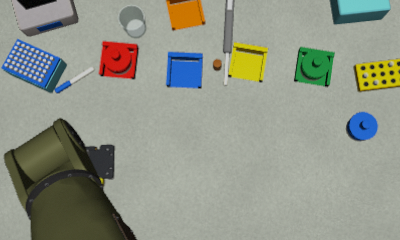

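```bash
python3 -m inch '[{"wx":0,"wy":0,"wz":0,"dx":0.4,"dy":0.7,"dz":-2,"fingers":0.5},{"wx":0,"wy":0,"wz":0,"dx":0,"dy":0,"dz":0,"fingers":0.5},{"wx":0,"wy":0,"wz":0,"dx":0,"dy":0,"dz":0,"fingers":0.5}]';python3 -c "
from h import *
go(352.3,311,45)"
```

```text
clock: 33.45
ee_pos: [363.2, 308.5, 87.6]
ee_rot: [-0.001, 1.57, 0.001]
contact_force: [-0.2, -0.2, 0.1]
gripper_width: 0.498
pos [363.2 308.5  87.6] need cm tool [ 4.26  0.25 -1.09] F [-0.2 -0.2  0.1] w 0.498 t 33.5
```

```bash
python3 -m inch '[{"wx":0,"wy":0,"wz":0,"dx":0.5,"dy":0.25,"dz":-1.08,"fingers":0.5},{"wx":0,"wy":0,"wz":0,"dx":1.5,"dy":0,"dz":0,"fingers":0.5},{"wx":0,"wy":0,"wz":0,"dx":1.6,"dy":0,"dz":0,"fingers":0.5},{"wx":0,"wy":0,"wz":0,"dx":0.6,"dy":0,"dz":0,"fingers":0.5},{"wx":0,"wy":0,"wz":0,"dx":0,"dy":0,"dz":0,"fingers":0.5}]';python3 -m inch '[{"wx":0,"wy":0,"wz":0,"dx":0,"dy":0,"dz":0,"fingers":1},{"wx":0,"wy":0,"wz":0,"dx":0,"dy":0,"dz":0,"fingers":1},{"wx":0,"wy":0,"wz":0,"dx":0,"dy":0,"dz":0,"fingers":1},{"wx":0,"wy":0,"wz":0,"dx":0,"dy":0,"dz":0,"fingers":1},{"wx":0,"wy":0,"wz":0,"dx":0,"dy":0,"dz":0,"fingers":1}]' 30;python3 -c "
from h import *
go(555.3,-60.7,45)"
```

```text
clock: 33.87
ee_pos: [351.6, 310.2, 44.1]
ee_rot: [-0.001, 1.573, -0.001]
contact_force: [-0.2, -0.2, 0.8]
gripper_width: 0.497
clock: 34.28
ee_pos: [352.3, 310.9, 46.0]
ee_rot: [0.0, 1.57, 0.001]
contact_force: [-0.4, -0.6, 3.2]
gripper_width: 0.228
pos [352.3 310.9  46. ] need cm tool [  0.09 -37.17  20.28] F [-0.4 -0.6  3.2] w 0.228 t 34.3
```

```bash
python3 -m inch '[{"wx":0,"wy":0,"wz":0,"dx":-0.05,"dy":-0.7,"dz":0.4,"fingers":1},{"wx":0,"wy":0,"wz":0,"dx":0,"dy":-1.5,"dz":0.8,"fingers":1},{"wx":0,"wy":0,"wz":0,"dx":0,"dy":-2.3,"dz":1.25,"fingers":1},{"wx":0,"wy":0,"wz":0,"dx":0,"dy":-2.3,"dz":1.25,"fingers":1},{"wx":0,"wy":0,"wz":0,"dx":0,"dy":-2.3,"dz":1.25,"fingers":1}]';python3 -m inch '[{"wx":0,"wy":0,"wz":0,"dx":0,"dy":-2.3,"dz":1.25,"fingers":1},{"wx":0,"wy":0,"wz":0,"dx":0,"dy":-2.3,"dz":1.25,"fingers":1},{"wx":0,"wy":0,"wz":0,"dx":0,"dy":-2.3,"dz":1.25,"fingers":1},{"wx":0,"wy":0,"wz":0,"dx":0,"dy":-2.3,"dz":1.25,"fingers":1},{"wx":0,"wy":0,"wz":0,"dx":0,"dy":-2.3,"dz":1.25,"fingers":1}]';python3 -m inch '[{"wx":0,"wy":0,"wz":0,"dx":0,"dy":-2.3,"dz":1.25,"fingers":1},{"wx":0,"wy":0,"wz":0,"dx":0,"dy":-2.3,"dz":1.25,"fingers":1},{"wx":0,"wy":0,"wz":0,"dx":0,"dy":-2.3,"dz":1.25,"fingers":1},{"wx":0,"wy":0,"wz":0,"dx":0,"dy":-2.3,"dz":1.25,"fingers":1},{"wx":0,"wy":0,"wz":0,"dx":0,"dy":-2.3,"dz":1.25,"fingers":1}]';python3 -c "
from h import *
go(555.3,-60.7,45)"
```

```text
clock: 34.7
ee_pos: [402.0, 218.6, 46.1]
ee_rot: [-0.001, 1.571, 0.001]
contact_force: [-0.2, 1.9, -0.1]
gripper_width: 0.223
clock: 35.12
ee_pos: [464.5, 103.2, 46.1]
ee_rot: [-0.0, 1.571, 0.001]
contact_force: [-1.0, 1.5, 0.2]
gripper_width: 0.224
clock: 35.53
ee_pos: [526.9, -11.7, 46.0]
ee_rot: [-0.0, 1.571, 0.001]
contact_force: [-0.8, 1.9, 1.3]
gripper_width: 0.223
pos [526.9 -11.7  46. ] need cm tool [ 0.1  -4.9   2.84] F [-0.8  1.9  1.3] w 0.223 t 35.5
```

```bash
python3 -m inch '[{"wx":0,"wy":0,"wz":0,"dx":0,"dy":-2.2,"dz":1.25,"fingers":1},{"wx":0,"wy":0,"wz":0,"dx":0,"dy":-1.6,"dz":0.9,"fingers":1},{"wx":0,"wy":0,"wz":0,"dx":0,"dy":-1.1,"dz":0.65,"fingers":1},{"wx":0,"wy":0,"wz":0,"dx":0,"dy":0,"dz":0,"fingers":1},{"wx":0,"wy":0,"wz":0,"dx":0,"dy":0,"dz":0,"fingers":1}]';python3 -c "
from h import *
go(653.6,-79.3,45)
im,d=grab_frame('side');cv2.imwrite('pics/s6s.png',cv2.resize(im[180:290,230:390,::-1],None,fx=4,fy=4,interpolation=cv2.INTER_CUBIC))"
```

```text
clock: 35.95
ee_pos: [554.7, -59.5, 46.0]
ee_rot: [-0.0, 1.57, -0.0]
contact_force: [-0.0, -1.3, 1.3]
gripper_width: 0.225
pos [554.7 -59.5  46. ] need cm tool [ 0.11 -1.98  9.89] F [-0.  -1.3  1.3] w 0.225 t 36.0
```

View pics/s6s.png

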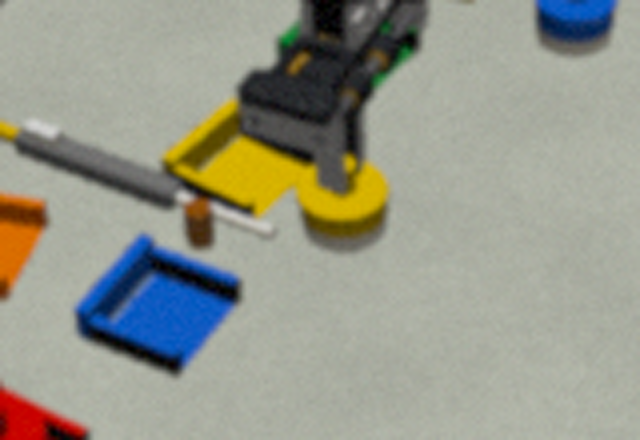

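```bash
python3 -m inch '[{"wx":0,"wy":0,"wz":0,"dx":0,"dy":-0.22,"dz":0.5,"fingers":1},{"wx":0,"wy":0,"wz":0,"dx":0,"dy":-0.22,"dz":1.1,"fingers":1},{"wx":0,"wy":0,"wz":0,"dx":0,"dy":-0.3,"dz":1.6,"fingers":1},{"wx":0,"wy":0,"wz":0,"dx":0,"dy":-0.3,"dz":1.6,"fingers":1},{"wx":0,"wy":0,"wz":0,"dx":0,"dy":-0.3,"dz":1.6,"fingers":1}]';python3 -m inch '[{"wx":0,"wy":0,"wz":0,"dx":0,"dy":-0.3,"dz":1.5,"fingers":1},{"wx":0,"wy":0,"wz":0,"dx":0,"dy":-0.2,"dz":1,"fingers":1},{"wx":0,"wy":0,"wz":0,"dx":0,"dy":-0.08,"dz":0.4,"fingers":1},{"wx":0,"wy":0,"wz":0,"dx":0,"dy":0,"dz":0,"fingers":1},{"wx":0,"wy":0,"wz":0,"dx":0,"dy":0,"dz":0,"fingers":1}]';python3 -c "
from h import *
go(653.6,-79.3,45)"
```

```text
clock: 36.42
ee_pos: [618.7, -71.4, 45.9]
ee_rot: [-0.001, 1.572, 0.002]
contact_force: [-3.2, 1.5, 3.1]
gripper_width: 0.224
clock: 36.83
ee_pos: [647.5, -77.5, 45.7]
ee_rot: [-0.001, 1.571, 0.001]
contact_force: [0.0, -0.1, -0.0]
gripper_width: 0.227
pos [647.5 -77.5  45.7] need cm tool [ 0.07 -0.18  0.61] F [ 0.  -0.1 -0. ] w 0.227 t 36.8
```

```bash
python3 -m inch '[{"wx":0,"wy":0,"wz":0,"dx":0,"dy":-0.1,"dz":0.3,"fingers":1},{"wx":0,"wy":0,"wz":0,"dx":0,"dy":-0.05,"dz":0.3,"fingers":1},{"wx":0,"wy":0,"wz":0,"dx":0,"dy":0,"dz":0.2,"fingers":1},{"wx":0,"wy":0,"wz":0,"dx":0,"dy":0,"dz":0,"fingers":1},{"wx":0,"wy":0,"wz":0,"dx":0,"dy":0,"dz":0,"fingers":1}]';python3 -m inch '[{"wx":0,"wy":0,"wz":0,"dx":0,"dy":0,"dz":0.15,"fingers":1},{"wx":0,"wy":0,"wz":0,"dx":0,"dy":0,"dz":0,"fingers":1}]'
```

```text
clock: 37.25
ee_pos: [655.0, -79.7, 46.0]
ee_rot: [-0.0, 1.573, 0.001]
contact_force: [-9.2, 1.4, 5.1]
gripper_width: 0.224
clock: 37.42
ee_pos: [655.6, -79.6, 46.2]
ee_rot: [-0.0, 1.576, 0.001]
contact_force: [-17.9, 1.0, 12.9]
gripper_width: 0.226
```

```bash
python3 -m inch '[{"wx":0,"wy":0,"wz":0,"dx":0,"dy":0,"dz":-0.25,"fingers":1},{"wx":0,"wy":0,"wz":0,"dx":0,"dy":0,"dz":0,"fingers":0.5},{"wx":0,"wy":0,"wz":0,"dx":0,"dy":0,"dz":0,"fingers":0.5},{"wx":0,"wy":0,"wz":0,"dx":0,"dy":0,"dz":0,"fingers":0.5},{"wx":0,"wy":0,"wz":0,"dx":0,"dy":0,"dz":0,"fingers":0.5}]';python3 -m inch '[{"wx":0,"wy":0,"wz":0,"dx":0,"dy":0,"dz":0,"fingers":0.5},{"wx":0,"wy":0,"wz":0,"dx":-2,"dy":0,"dz":0,"fingers":0.5},{"wx":0,"wy":0,"wz":0,"dx":-2.5,"dy":-1,"dz":-1,"fingers":0.5},{"wx":0,"wy":0,"wz":0,"dx":0,"dy":-3.3,"dz":-2.4,"fingers":0.5},{"wx":0,"wy":0,"wz":0,"dx":0,"dy":-3.3,"dz":-2.4,"fingers":0.5}]';python3 -m inch '[{"wx":0,"wy":0,"wz":0,"dx":0,"dy":-3.3,"dz":-2.4,"fingers":0.5},{"wx":0,"wy":0,"wz":0,"dx":0,"dy":-3.3,"dz":-2.4,"fingers":0.5},{"wx":0,"wy":0,"wz":0,"dx":0,"dy":-3.3,"dz":-2.4,"fingers":0.5},{"wx":0,"wy":0,"wz":0,"dx":0,"dy":-3.3,"dz":-2.4,"fingers":0.5},{"wx":0,"wy":0,"wz":0,"dx":0,"dy":-1,"dz":-0.3,"fingers":0.5}]';python3 -c "
from h import *
im,d=grab_frame('top');cv2.imwrite('pics/s7.png',im[120:360,100:500,::-1])
b=lidpos(im,'blue','top',(480,-355),39);print('blue',b)
im,d=grab_frame('side');cv2.imwrite('pics/s7s.png',cv2.resize(im[130:330,180:440,::-1],None,fx=3,fy=3,interpolation=cv2.INTER_CUBIC))
b=lidpos(im,'blue','side',(480,-355),39);print('blue',b)
go(480.1,-354.8,45)"
```

```text
clock: 37.83
ee_pos: [654.9, -79.8, 45.9]
ee_rot: [-0.001, 1.57, 0.0]
contact_force: [0.3, -0.1, 0.5]
gripper_width: 0.47
clock: 38.25
ee_pos: [597.0, -155.8, 92.3]
ee_rot: [-0.003, 1.568, 0.002]
contact_force: [0.1, -1.8, -0.1]
gripper_width: 0.497
clock: 38.67
ee_pos: [494.8, -301.6, 91.2]
ee_rot: [0.002, 1.571, -0.003]
contact_force: [-0.2, -0.3, 0.5]
gripper_width: 0.499
blue (array([nan, nan]), 0)
blue (array([ 475.72329554, -343.96187183]), np.float64(40.83986275287705))
pos [ 497.1 -299.7   91.1] need cm tool [ 4.62 -5.52 -1.69] F [-0.1  1.4  0.2] w 0.5 t 38.8
```

View pics/s7s.png

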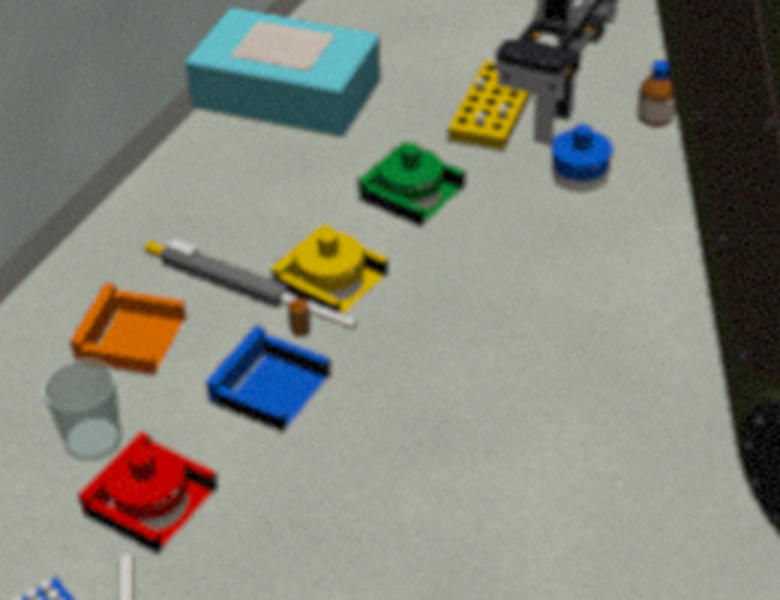

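View pics/s7.png

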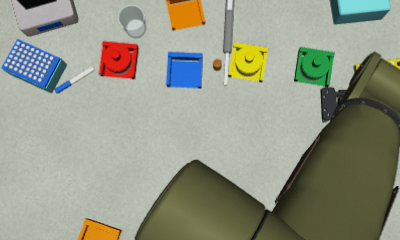

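```bash
python3 -m inch '[{"wx":0,"wy":0,"wz":0,"dx":0.2,"dy":-2.5,"dz":-0.8,"fingers":0.5},{"wx":0,"wy":0,"wz":0,"dx":0.2,"dy":-2.5,"dz":-0.8,"fingers":0.5},{"wx":0,"wy":0,"wz":0,"dx":0,"dy":0,"dz":0,"fingers":0.5},{"wx":0,"wy":0,"wz":0,"dx":0,"dy":0,"dz":0,"fingers":0.5}]';python3 -c "
from h import *
go(480.2,-355,45)"
```

```text
clock: 39.1
ee_pos: [482.4, -347.4, 86.6]
ee_rot: [0.0, 1.571, 0.0]
contact_force: [0.1, 0.2, 0.0]
gripper_width: 0.501
pos [ 482.4 -347.4   86.6] need cm tool [ 4.16 -0.76 -0.22] F [0.1 0.2 0. ] w 0.501 t 39.1
```

```bash
python3 -m inch '[{"wx":0,"wy":0,"wz":0,"dx":0.5,"dy":-0.8,"dz":-0.22,"fingers":0.5},{"wx":0,"wy":0,"wz":0,"dx":1.5,"dy":0,"dz":0,"fingers":0.5},{"wx":0,"wy":0,"wz":0,"dx":1.5,"dy":0,"dz":0,"fingers":0.5},{"wx":0,"wy":0,"wz":0,"dx":0.6,"dy":0,"dz":0,"fingers":0.5},{"wx":0,"wy":0,"wz":0,"dx":0,"dy":0,"dz":0,"fingers":0.5}]';python3 -m inch '[{"wx":0,"wy":0,"wz":0,"dx":0,"dy":0,"dz":0,"fingers":1},{"wx":0,"wy":0,"wz":0,"dx":0,"dy":0,"dz":0,"fingers":1},{"wx":0,"wy":0,"wz":0,"dx":0,"dy":0,"dz":0,"fingers":1},{"wx":0,"wy":0,"wz":0,"dx":0,"dy":0,"dz":0,"fingers":1},{"wx":0,"wy":0,"wz":0,"dx":0,"dy":0,"dz":0,"fingers":1}]' 30;python3 -c "
from h import *
go(534.4,88.5,45)"
```

```text
clock: 39.52
ee_pos: [479.6, -354.7, 44.4]
ee_rot: [0.0, 1.573, 0.003]
contact_force: [-0.6, 0.5, 0.8]
gripper_width: 0.498
clock: 39.93
ee_pos: [480.0, -356.0, 46.6]
ee_rot: [-0.001, 1.57, 0.0]
contact_force: [0.3, 1.3, 2.9]
gripper_width: 0.225
pos [ 480.  -356.    46.6] need cm tool [ 0.14 44.44  5.47] F [0.3 1.3 2.9] w 0.225 t 39.9
```

```bash
python3 -m inch '[{"wx":0,"wy":0,"wz":0,"dx":-0.05,"dy":0.8,"dz":0.1,"fingers":1},{"wx":0,"wy":0,"wz":0,"dx":0,"dy":1.6,"dz":0.2,"fingers":1},{"wx":0,"wy":0,"wz":0,"dx":0,"dy":2.6,"dz":0.32,"fingers":1},{"wx":0,"wy":0,"wz":0,"dx":0,"dy":2.6,"dz":0.32,"fingers":1},{"wx":0,"wy":0,"wz":0,"dx":0,"dy":2.6,"dz":0.32,"fingers":1}]';python3 -m inch '[{"wx":0,"wy":0,"wz":0,"dx":0,"dy":2.6,"dz":0.32,"fingers":1},{"wx":0,"wy":0,"wz":0,"dx":0,"dy":2.6,"dz":0.32,"fingers":1},{"wx":0,"wy":0,"wz":0,"dx":0,"dy":2.6,"dz":0.32,"fingers":1},{"wx":0,"wy":0,"wz":0,"dx":0,"dy":2.6,"dz":0.32,"fingers":1},{"wx":0,"wy":0,"wz":0,"dx":0,"dy":2.6,"dz":0.32,"fingers":1}]';python3 -m inch '[{"wx":0,"wy":0,"wz":0,"dx":0,"dy":2.6,"dz":0.32,"fingers":1},{"wx":0,"wy":0,"wz":0,"dx":0,"dy":2.6,"dz":0.32,"fingers":1},{"wx":0,"wy":0,"wz":0,"dx":0,"dy":2.6,"dz":0.32,"fingers":1},{"wx":0,"wy":0,"wz":0,"dx":0,"dy":2.6,"dz":0.32,"fingers":1},{"wx":0,"wy":0,"wz":0,"dx":0,"dy":2.6,"dz":0.32,"fingers":1}]';python3 -c "
from h import *
go(534.4,88.5,45)
im,d=grab_frame('side');cv2.imwrite('pics/s8s.png',cv2.resize(im[130:330,180:440,::-1],None,fx=3,fy=3,interpolation=cv2.INTER_CUBIC))"
```

```text
clock: 40.35
ee_pos: [492.2, -252.0, 46.6]
ee_rot: [-0.001, 1.571, 0.0]
contact_force: [0.9, -1.7, 1.1]
gripper_width: 0.225
clock: 40.77
ee_pos: [507.9, -121.7, 46.6]
ee_rot: [-0.001, 1.571, 0.001]
contact_force: [0.4, -1.5, -0.3]
gripper_width: 0.225
clock: 41.18
ee_pos: [523.5, 8.2, 46.6]
ee_rot: [-0.001, 1.571, 0.001]
contact_force: [0.1, -2.3, -0.5]
gripper_width: 0.228
pos [523.5   8.2  46.6] need cm tool [0.16 8.03 1.1 ] F [ 0.1 -2.3 -0.5] w 0.228 t 41.2
```

View pics/s8s.png

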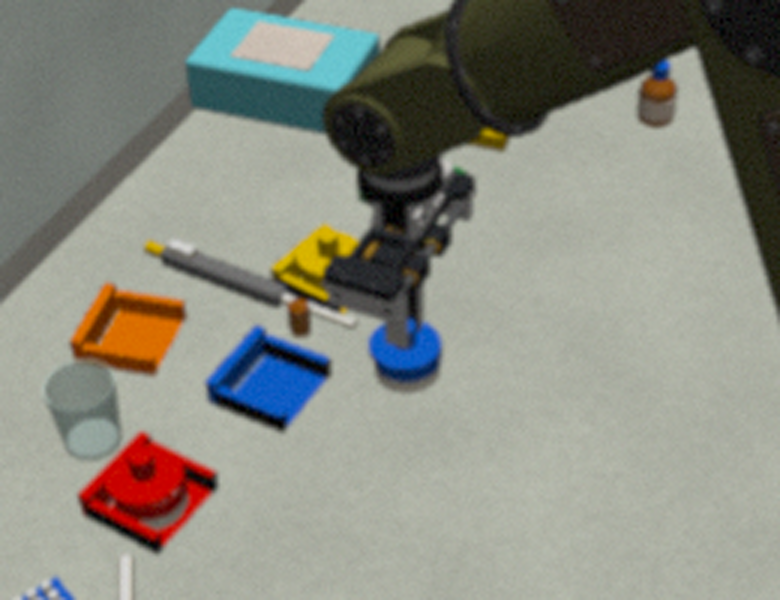

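```bash
python3 -m inch '[{"wx":0,"wy":0,"wz":0,"dx":0,"dy":2.6,"dz":0.35,"fingers":1},{"wx":0,"wy":0,"wz":0,"dx":0,"dy":2.5,"dz":0.35,"fingers":1},{"wx":0,"wy":0,"wz":0,"dx":0,"dy":1.8,"dz":0.3,"fingers":1},{"wx":0,"wy":0,"wz":0,"dx":0,"dy":0.9,"dz":0.1,"fingers":1},{"wx":0,"wy":0,"wz":0,"dx":0,"dy":0.2,"dz":0,"fingers":1}]';python3 -m inch '[{"wx":0,"wy":0,"wz":0,"dx":0,"dy":0,"dz":0.3,"fingers":1},{"wx":0,"wy":0,"wz":0,"dx":0,"dy":0,"dz":0,"fingers":1},{"wx":0,"wy":0,"wz":0,"dx":0,"dy":0,"dz":0,"fingers":1}]';python3 -c "
from h import *
go(634.2,82.7,45)
im,d=grab_frame('side');cv2.imwrite('pics/s9s.png',cv2.resize(im[200:300,230:370,::-1],None,fx=4,fy=4,interpolation=cv2.INTER_CUBIC))"
```

```text
clock: 41.65
ee_pos: [534.8, 87.6, 46.7]
ee_rot: [-0.002, 1.57, 0.002]
contact_force: [-0.5, -3.3, 4.6]
gripper_width: 0.228
clock: 41.9
ee_pos: [538.0, 85.6, 46.3]
ee_rot: [0.001, 1.571, -0.0]
contact_force: [0.3, 1.1, 0.4]
gripper_width: 0.227
pos [538.   85.6  46.3] need cm tool [ 0.13 -0.28  9.63] F [0.3 1.1 0.4] w 0.227 t 41.9
```

View pics/s9s.png

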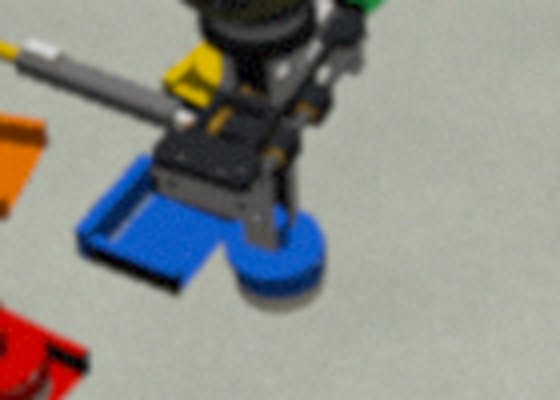

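```bash
python3 -m inch '[{"wx":0,"wy":0,"wz":0,"dx":0,"dy":0.25,"dz":0.3,"fingers":1},{"wx":0,"wy":0,"wz":0,"dx":0,"dy":-0.05,"dz":1.1,"fingers":1},{"wx":0,"wy":0,"wz":0,"dx":0,"dy":-0.09,"dz":1.6,"fingers":1},{"wx":0,"wy":0,"wz":0,"dx":0,"dy":-0.09,"dz":1.6,"fingers":1},{"wx":0,"wy":0,"wz":0,"dx":0,"dy":-0.09,"dz":1.6,"fingers":1}]';python3 -m inch '[{"wx":0,"wy":0,"wz":0,"dx":0,"dy":-0.09,"dz":1.4,"fingers":1},{"wx":0,"wy":0,"wz":0,"dx":0,"dy":-0.05,"dz":1,"fingers":1},{"wx":0,"wy":0,"wz":0,"dx":0,"dy":-0.02,"dz":0.4,"fingers":1},{"wx":0,"wy":0,"wz":0,"dx":0,"dy":0,"dz":0,"fingers":1},{"wx":0,"wy":0,"wz":0,"dx":0,"dy":0,"dz":0,"fingers":1}]';python3 -c "
from h import *
go(634.2,82.7,45)"
```

```text
clock: 42.37
ee_pos: [600.5, 85.3, 46.2]
ee_rot: [-0.0, 1.572, 0.0]
contact_force: [-2.2, 0.2, 0.4]
gripper_width: 0.227
clock: 42.78
ee_pos: [627.8, 83.8, 46.1]
ee_rot: [-0.0, 1.571, 0.0]
contact_force: [-0.2, 0.4, -0.3]
gripper_width: 0.227
pos [627.8  83.8  46.1] need cm tool [ 0.11 -0.11  0.64] F [-0.2  0.4 -0.3] w 0.227 t 42.8
```

```bash
python3 -m inch '[{"wx":0,"wy":0,"wz":0,"dx":0,"dy":-0.05,"dz":0.3,"fingers":1},{"wx":0,"wy":0,"wz":0,"dx":0,"dy":-0.05,"dz":0.3,"fingers":1},{"wx":0,"wy":0,"wz":0,"dx":0,"dy":0,"dz":0.2,"fingers":1},{"wx":0,"wy":0,"wz":0,"dx":0,"dy":0,"dz":0,"fingers":1},{"wx":0,"wy":0,"wz":0,"dx":0,"dy":0,"dz":0,"fingers":1}]';python3 -m inch '[{"wx":0,"wy":0,"wz":0,"dx":0,"dy":0,"dz":0.15,"fingers":1},{"wx":0,"wy":0,"wz":0,"dx":0,"dy":0,"dz":0,"fingers":1}]'
```

```text
clock: 43.2
ee_pos: [635.0, 82.8, 46.3]
ee_rot: [-0.001, 1.574, 0.0]
contact_force: [-9.2, -1.6, 3.9]
gripper_width: 0.228
clock: 43.37
ee_pos: [636.0, 82.9, 46.4]
ee_rot: [-0.001, 1.575, 0.0]
contact_force: [-13.6, 0.3, 7.2]
gripper_width: 0.226
```

Home against the stop. Release, retreat clear of the docks and check.

```bash
python3 -m inch '[{"wx":0,"wy":0,"wz":0,"dx":0,"dy":0,"dz":-0.25,"fingers":1},{"wx":0,"wy":0,"wz":0,"dx":0,"dy":0,"dz":0,"fingers":0.5},{"wx":0,"wy":0,"wz":0,"dx":0,"dy":0,"dz":0,"fingers":0.5},{"wx":0,"wy":0,"wz":0,"dx":0,"dy":0,"dz":0,"fingers":0.5},{"wx":0,"wy":0,"wz":0,"dx":0,"dy":0,"dz":0,"fingers":0.5}]';python3 -m inch '[{"wx":0,"wy":0,"wz":0,"dx":0,"dy":0,"dz":0,"fingers":0.5},{"wx":0,"wy":0,"wz":0,"dx":-2,"dy":0,"dz":0,"fingers":0.5},{"wx":0,"wy":0,"wz":0,"dx":-3,"dy":0,"dz":-1,"fingers":0.5},{"wx":0,"wy":0,"wz":0,"dx":-1,"dy":0,"dz":-4,"fingers":0.5},{"wx":0,"wy":0,"wz":0,"dx":0,"dy":0,"dz":-4,"fingers":0.5}]';python3 -m inch '[{"wx":0,"wy":0,"wz":0,"dx":0,"dy":0,"dz":-4,"fingers":0.5},{"wx":0,"wy":0,"wz":0,"dx":0,"dy":0,"dz":-4,"fingers":0.5},{"wx":0,"wy":0,"wz":0,"dx":0,"dy":0,"dz":-4,"fingers":0.5},{"wx":0,"wy":0,"wz":0,"dx":0,"dy":0,"dz":-2,"fingers":0.5},{"wx":0,"wy":0,"wz":0,"dx":0,"dy":0,"dz":0,"fingers":0.5}]'
cat > fin.py <<'E'
from h import *
D=dict(red=(662,249.7,-6),blue=(634.2,82.7,-3.3),yellow=(653.6,-79.3,-10.7),green=(640,-247.4,-10.4))
import sys
for cam in['top','side']:
    im,_=grab_frame(cam);B=[];V=im.copy()
    for c in D:
        x,y,a=D[c];u,v=proj(cam,[x,y,39])[0].astype(int)
        W=cv2.resize(im[v-25:v+25,u-25:u+25,::-1],(200,200),interpolation=cv2.INTER_CUBIC)
        t=np.linspace(0,2*np.pi,80);P=np.c_[x+35*np.cos(t),y+35*np.sin(t),39+0*t]
        Q=((proj(cam,P)+0.5-[u-25,v-25])*4).astype(int); cv2.polylines(W,[Q.reshape(-1,1,2)],True,(255,0,255),1)
        P=np.c_[x+11*np.cos(t),y+11*np.sin(t),63+0*t]
        Q=((proj(cam,P)+0.5-[u-25,v-25])*4).astype(int); cv2.polylines(W,[Q.reshape(-1,1,2)],True,(255,255,255),1)
        B.append(W)
    if cam=='top':T=np.hstack(B)
    cv2.imwrite(f'pics/{sys.argv[1]}_{cam}.png',im[:,:,::-1])
cv2.imwrite(f'pics/{sys.argv[1]}.png',np.vstack([T,np.hstack(B)]))
E
python3 fin.py f1
```

```text
clock: 43.78
ee_pos: [635.3, 82.9, 46.6]
ee_rot: [-0.0, 1.57, 0.0]
contact_force: [0.9, 0.5, -0.1]
gripper_width: 0.471
clock: 44.2
ee_pos: [545.5, 82.8, 108.7]
ee_rot: [0.0, 1.566, 0.0]
contact_force: [0.3, 1.1, 1.1]
gripper_width: 0.5
clock: 44.62
ee_pos: [402.1, 82.9, 106.6]
ee_rot: [-0.001, 1.571, 0.001]
contact_force: [-0.0, -0.5, 0.2]
gripper_width: 0.5
```

View pics/f1.png

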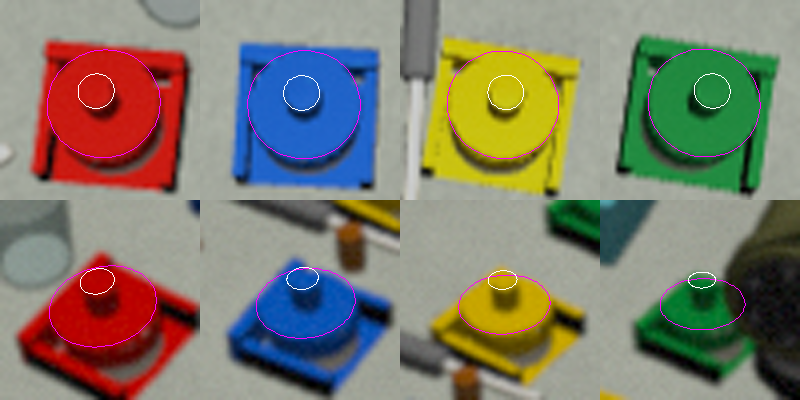

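View pics/f1_top.png

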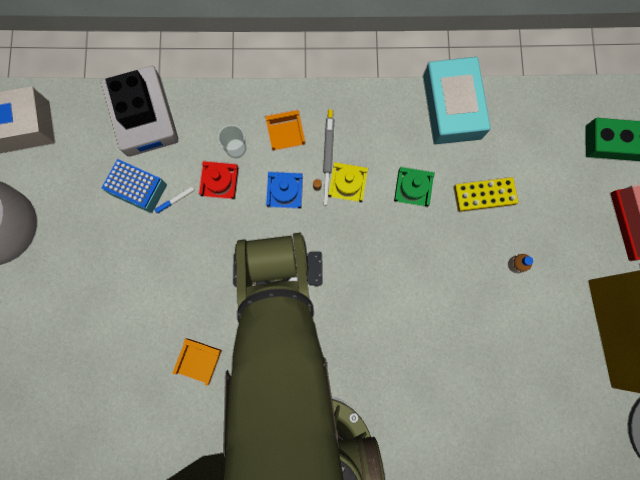

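```bash
python3 -c "
from workcell import *
print(job_done())"
```

```text
the job is handed in; nothing more can be done
None
```

I closed all four canisters with their own-colour lids out on the bench, then slid each one by its knob into its dock. The order was green, red, yellow, blue. I handed the job in at about 45 s; the hand-in reported no verdict.

- **Lids:** Before docking, the fitted lid centres for red, green and blue were within about 1 mm of the canister centres measured earlier. Yellow was hidden from the top camera and was judged from the side view only.
- **Docking:** Each canister was pushed until the stop pushed back with 13–18 N. In the last pictures, lid and knob matched the outlines predicted for the home position, judged by eye, in both cameras. In the side view the arm partly hides green, so that one rests mainly on the top view.
- **Other things on the bench:** They looked unmoved by eye. I noticed no knock to a canister and no slackening of the grip.
- **Checks that did not work:**
  - The automatic lid fits failed for green once it was in its dock.
  - They also failed for three of the lids in the side view before docking, and for blue just before I gripped it.
  - For the last two cases I judged from the pictures instead.

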